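Walk the lamp power supply home into its bay

ROBOT

A 6-joint arm with a two-finger parallel gripper is mounted at the origin on the work surface. World frame = base frame: x ahead of the robot, y to its left, z up, the work surface at z = 0. Lengths are in m, angles in rad, forces in N, time in s.
With the tool pointing down it reaches from about 0.35 to 0.975 m from the base axis. Payload 4.9 kg.
Tool frame: the origin (TCP) lies at the very end of the fingers, on their centre line; the grasp point (between the pads) lies 19 mm behind it (manip.hold_point_z is the distance from the TCP to the grasp point, in m); z points along the fingers, y is the direction in which the jaws open and shut (so a half turn about z gives the same grasp; the last joint's range is limited). The gripper opens to 85 mm and grips with 20 to 120 N. Pads are 22 mm wide; open, the fingers measure 114 mm over their backs; the gripper's body (76 mm by 85 mm) begins 54 mm behind the grasp point. The pads swing forward as they close: fully open they stand 13 mm farther back than shut.
Start: joints at [-1.329, 0.053, 1.613, -0, 1.476, -0.119], TCP at [0.221, -0.585, 0.203] pointing down, gripper open.
Joint ranges: [-3.01, 3.01], [-1.01, 2.22], [0.06, 2.58], [-1.02, 4.17], [0.09, 2.62], [-3.14, 3.14]. Speed limits (rad/s): [2.57, 2.57, 3.14, 3.14, 3.14, 3.14].

INTERFACE

Orientations are given as a unit quaternion [w, x, y, z].
In Python, from plant import monitor, grab_frame, camera_params, ticket, manip gives the robot as it stands.
- The arm moves only by the tool play_rows, never from a script. Its argument "commands" is a list of rows, each an object of numbers: "dx", "dy", "dz": the shift along the tool's x, y, z in cm; "rx", "ry", "rz": the turn, a rotation vector about the tool's x, y, z in rad; "claw": the closure, from 0 (fully open) to 1 (shut). In form: [{"dx": .., "dy": .., "dz": .., "rx": .., "ry": .., "rz": .., "claw": ..}, ...]. A call has 1 to 5 rows; each row is the pose to reach, as a shift and turn from the pose measured when the call began, along the tool's axes at that moment; what a row does not reach only later rows make up. A row lasts 1/10 s, in which the tool goes at most 50 mm and 8.59 degrees, less where a joint would pass 70% of its speed; a pose out of reach is approached as far as the arm can. A call with a gripper value outside its range is refused whole. The fingers move at their own pace and stop on an object; the grip force is fixed at half the most. Time passes only in rows, so rows that repeat a pose let the fingers close. It gives the time, the measured TCP pose, the force and the opening at its end, in the units of the state.
- monitor.state(): the state, without advancing time (a new reading comes with each control period).
- grab_frame(name): name is "side" or "top"; returns the picture (384x512x3 uint8, blue, green, red); there is no depth.
- camera_params(name): a dict with "fx", "fy", "cx", "cy" (pixels), "k1" (the pictures are not rectified: a ray, as slopes to the right and down, at radius r is drawn at 1 + k1 r^2 times it, then the intrinsics apply), "rvec" (rotation vector, rad) and "tvec" (3), from world to camera coordinates, as OpenCV has them. Camera axes: x right, y down, z forward; pixel columns grow to the right and rows downward; lengths in m; the calibration is good to about 2 mm. A picture is of the moment at which its call begins. camera_params takes no time and is no camera call.
- ticket.job_done(): hands the job in, once; it reports no verdict.
The state is a dict: "time": time; "joint_pos": joint angles; "joint_vel": joint speeds; "joint_efforts": joint torques, N m; "tool_pos": TCP position; "tool_rot": TCP orientation; "contact_force": force on the tool from outside, world axes, zero at the start; "ft_torque": the same for the moment, N m; "gripper_width": opening from 0.0 (shut) to 1.0 (fully open).
Only numpy, scipy, OpenCV 4.12 (cv2) and the standard library are available. Lean on these libraries where they do the work, as an engineer would, in place of code of your own. Each camera call takes 0.05 s, during which the arm holds its last target.

TASK

Put the heavy microscope-lamp power supply home: walk it forward into its aluminium bay by pushing its two near corners in turn until both far corners are flush against the bay's stop bar, and press it firmly against the bar, clearly harder than it takes to slide it. Never push it with more than about 20 N, keep off the control panel in the middle of its near face, and leave the other things on the bench undisturbed.

Things in the scene. Friction and masses are not known exactly. Their poses are not given: they have to be found in the camera images.
- supply: Lamp power supply: pale case, 90 mm deep (x), 190 wide (y), 62 high, 2.2 to 2.6 kg, on four rubber feet at x +/-30, y +/-55 mm (friction on the bench about 0.6). Origin: centre of its underside. The +x face goes to the stop bar; the control panel is on the -x face. Sliding it straight takes 12 to 16 N; pushing at one end swings that end ahead about the other end's feet with about 6 to 10 N.
- push_left (a point): Near point of the left (+y) roller bumper, at supply x -45, y +80 mm, 24 mm up: a dark rubber roller 28 mm across and 28 long, lying along y, in the supply's cut-out near corner. It turns freely and is sprung: it gives 1 mm per 10 N, up to 4 mm. Between the two rollers is the control panel with a knob standing out 7 mm past them; do not touch the middle 80 mm.
- push_right (a point): The same for the right (-y) roller, at supply x -45, y -80 mm.
- front_left (a point): Far left corner edge of the supply (orange mark on top), at supply x +45, y +95 mm, 34 mm above the bench.
- front_right (a point): Far right corner edge of the supply (orange mark on top), at supply x +45, y -95 mm, 34 mm above the bench.
- bay: Fixed aluminium bay. Origin: on the bench, mid of the stop bar's face; +x points into the bar, away from the robot; the supply is home when its far face is at x = 0. Rigid bar 232 mm long (y), 45 high. Side rails 30 high, 206 apart inside (8 mm play each side), from the bar back to x -42, then flaring to about 234 at x -72. White box 120 wide, 90 high behind the bar. The supply slides in on the bench top.
- dish: Round glass specimen dish, 86 mm across, 16 high, loose on the bench to the left of the bay; origin under its centre.
- jar: Amber glass jar with blue cap, 44 mm across, 70 high, loose, to the right of the bay; origin under its centre.
- vial: Small green bottle with white cap, 30 mm across, 60 high, loose, beyond the jar on the right; origin under its centre.
- carton: Small carton 70 x 100 x 45 mm, loose, at the far left; origin under its centre.
- slides: Blue slide box 85 x 35 x 30 mm, loose, at the near left; origin under its centre.
- probe: Small screwdriver with a red handle, 150 mm long, lying at the near right; origin on its underside.

How it is judged:
By the outcome, as a careful person would: the job done as asked, in the order asked, and still so for the second after the job is handed in, with the robot touching nothing.
It also fails if it takes over 72 s, if anything falls off the work surface, if the arm or the gripper's body presses on something with over 40 N, if the wrist force passes 120 N, or if a joint passes its speed limit or range.

## Working session

There is one attempt and no reset: what is moved stays moved. The work goes in short steps, Python scripts to look and compute and a tool call to move; the robot and the scene stay as the last step left them, time stands still between calls to the robot, and variables do not carry over. Pictures are saved under pics/ and viewed, and the job is handed in when it is done.

Besides the shell and the picture viewer there is one more tool, called after ">>>" as name(argument=value, ...) on one line, values as JSON. play_rows: Moves the arm, as the interface text tells. Its arguments: {"type":"object","properties":{"commands":{"type":"array"}},"required":["commands"]}

```bash
ls; mkdir -p pics; python3 - <<'E'
from plant import monitor, grab_frame, camera_params, ticket, manip
import cv2
print(monitor.state()); print({k:getattr(manip,k) for k in dir(manip) if k[0]!='_'})
for n in("side","top"):
    print(n,camera_params(n)); cv2.imwrite(f"pics/{n}0.png",grab_frame(n))
E
```

```text
pics
{'time': 0.0, 'joint_pos': array([-1.32898417e+00,  5.33391357e-02,  1.61433611e+00,  4.11687904e-05,
        1.47600238e+00, -1.19020958e-01]), 'joint_vel': array([-1.29899269e-03, -4.60383800e-04,  1.14312602e-03,  9.58068503e-04,
        5.40481721e-05,  1.53724844e-03]), 'joint_efforts': array([-1.28321317e-04, -3.93681908e+01, -3.70176816e+01, -1.00142590e-04,
        7.06133345e-03,  1.39888400e-05]), 'tool_pos': array([ 0.22049017, -0.58406878,  0.20184892]), 'tool_rot': array([-1.04178121e-03,  9.83768850e-01,  1.79437348e-01, -4.35126506e-05]), 'contact_force': array([0.15986233, 0.38002126, 0.4097474 ]), 'ft_torque': array([ 0.0050488 , -0.06867239,  0.00500526]), 'gripper_width': 0.9980008464454263}
{'IKError': <class 'plant.IKError'>, 'hold_point_z': 0.0187}
side {'fx': 492.0248741711136, 'fy': 492.0248741711136, 'cx': 254.89899209445372, 'cy': 202.77964782094367, 'k1': 0.06688660612550135, 'rvec': array([ 2.4085065 , -0.55567532,  0.18054264]), 'tvec': array([-0.48467238,  0.19982583,  1.4807355 ])}
top {'fx': 352.3670829601605, 'fy': 352.3670829601605, 'cx': 259.0910908923231, 'cy': 194.27853410188172, 'k1': -0.08410744680424961, 'rvec': array([ 2.14561748, -2.12717529,  0.18970617]), 'tvec': array([-0.00658104,  0.51125688,  0.97872285])}
```

View pics/side0.png

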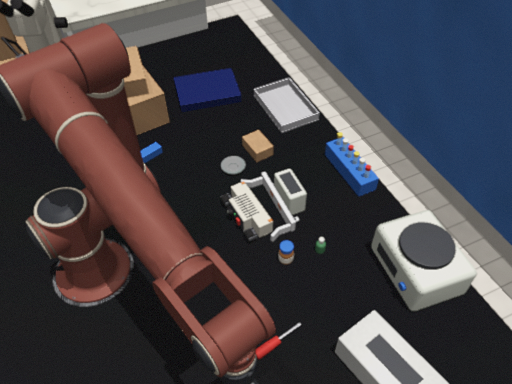

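View pics/top0.png

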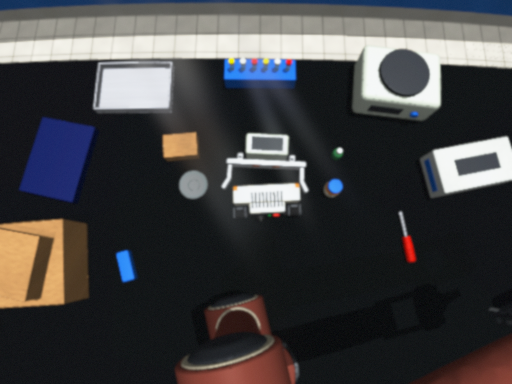

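The side view shows the supply at about (250,208), the bay at (270,205), the jar at (287,250) and the screwdriver near the gripper at (270,345). The top view shows the supply at about (267,198), the stop bar at (265,160), and the dish at (193,185). I'll zoom in next.

```bash
cat > h.py <<'E'
import cv2,numpy as np
from plant import monitor, grab_frame, camera_params
def cam(n):
    c=camera_params(n);K=np.array([[c['fx'],0,c['cx']],[0,c['fy'],c['cy']],[0,0,1]])
    return K,c['k1'],np.array(c['rvec']),np.array(c['tvec'])
def proj(n,P):
    K,k,r,t=cam(n);return cv2.projectPoints(np.atleast_2d(P).astype(float),r,t,K,np.array([k,0,0,0,0.]))[0][:,0]
def ray(n,uv):
    K,k,r,t=cam(n);R=cv2.Rodrigues(r)[0]
    u=cv2.undistortPoints(np.atleast_2d(uv).astype(float)[:,None],K,np.array([k,0,0,0,0.]))[:,0]
    d=np.c_[u,np.ones(len(u))]@R;return -R.T@t,d
def onz(n,uv,z):
    c,d=ray(n,uv);return c+d*((z-c[2])/d[:,2])[:,None]
def crop(n,x0,y0,w,h,s,name,img=None):
    if img is None: img=grab_frame(n)
    cv2.imwrite(name,cv2.resize(img[y0:y0+h,x0:x0+w],None,fx=s,fy=s,interpolation=cv2.INTER_CUBIC));return img
E
python3 - <<'E'
from h import *
crop("top",215,125,105,100,6,"pics/t1.png",cv2.imread("pics/top0.png"))
crop("side",210,160,100,85,7,"pics/s1.png",cv2.imread("pics/side0.png"))
E
```

```text
(no output)
```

View pics/t1.png

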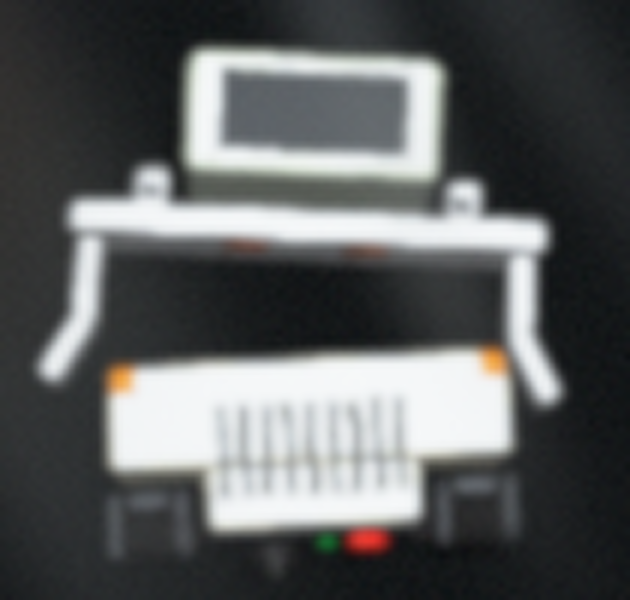

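View pics/s1.png

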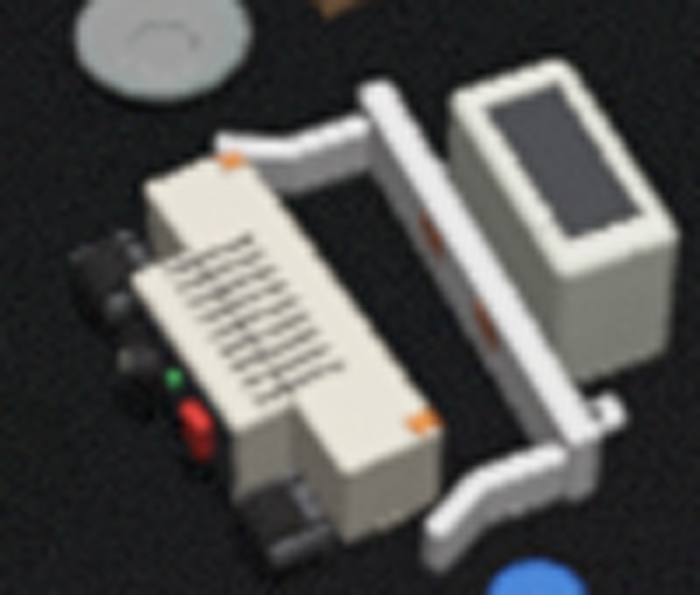

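```bash
python3 - <<'E'
from h import *
np.set_printoptions(precision=4,suppress=True)
T=lambda L:np.array([[215+(u+.5)/6-.5,125+(v+.5)/6-.5] for u,v in L])
S=lambda L:np.array([[210+(u+.5)/7-.5,160+(v+.5)/7-.5] for u,v in L])
print("top supply FL FR, BR BL",onz("top",T([(108,368),(503,349),(514,455),(110,472)]),.062))
print("top bar front edge L,R",onz("top",T([(110,234),(505,250)]),.045))
print("bar ends backL, backR",onz("top",T([(70,200),(548,218)]),.045))
print("rail R inner kink,tip ; L",onz("top",T([(510,330),(540,402),(97,318),(62,382)]),.030))
print("side supply top FR, FL",onz("side",S([(443,428),(228,152)]),.062))
print("side bar top front L, R",onz("side",S([(363,95),(568,443)]),.045))
# orange blobs, red etc
for n in("top","side"):
    im=cv2.imread(f"pics/{n}0.png");hsv=cv2.cvtColor(im,cv2.COLOR_BGR2HSV)
    m=cv2.inRange(hsv,(8,120,150),(20,255,255))
    k,l,s,c=cv2.connectedComponentsWithStats(m)
    for i in range(1,k):
        if 3<s[i,4]<60: print(n,c[i],s[i,4],onz(n,c[i],.062))
    for nm,lo,hi in(("blue",(100,120,120),(115,255,255)),("red",(0,170,120),(5,255,255)),("green",(50,60,40),(85,255,255))):
        k,l,s,c=cv2.connectedComponentsWithStats(cv2.inRange(hsv,lo,hi))
        for i in range(1,k):
            if s[i,4]>8: print(n,nm,c[i],s[i,4],onz(n,c[i],.07 if nm=="blue" else .03))
E
```

```text
top supply FL FR, BR BL [[ 0.5317  0.0739  0.062 ]
 [ 0.5427 -0.1146  0.062 ]
 [ 0.4915 -0.1193  0.062 ]
 [ 0.4816  0.072   0.062 ]]
top bar front edge L,R [[ 0.6019  0.0756  0.045 ]
 [ 0.5958 -0.1182  0.045 ]]
bar ends backL, backR [[ 0.619   0.0956  0.045 ]
 [ 0.6123 -0.1397  0.045 ]]
rail R inner kink,tip ; L [[ 0.559  -0.1221  0.03  ]
 [ 0.5229 -0.1364  0.03  ]
 [ 0.563   0.0821  0.03  ]
 [ 0.5307  0.0986  0.03  ]]
side supply top FR, FL [[ 0.5438 -0.1168  0.062 ]
 [ 0.5269  0.0712  0.062 ]]
side bar top front L, R [[ 0.6062  0.0893  0.045 ]
 [ 0.5956 -0.1374  0.045 ]]
top [297.  184.5] 10 [[ 0.5376 -0.1105  0.062 ]]
top [234.3846 187.4615] 13 [[0.5272 0.0687 0.062 ]]
top blue [259.5866  71.3602] 1241 [[ 0.8855 -0.0005  0.07  ]]
top blue [414.2258 113.2258] 31 [[ 0.7595 -0.4685  0.07  ]]
top blue [335.0279 185.581 ] 179 [[ 0.534  -0.2184  0.07  ]]
top blue [124.9906 265.6612] 425 [[0.3031 0.3671 0.07  ]]
top red [275.8889 214.8333] 18 [[ 0.4533 -0.0517  0.03  ]]
top red [409.1581 248.8977] 215 [[ 0.3556 -0.4425  0.03  ]]
top green [335.9529 154.3059] 85 [[ 0.6382 -0.2334  0.03  ]]
top green [268.8571 214.9286] 14 [[ 0.4529 -0.0312  0.03  ]]
side [242.5 182.5] 4 [[0.5257 0.0659 0.062 ]]
side [270.     219.8333] 6 [[ 0.5374 -0.1099  0.062 ]]
side blue [351.0126 162.888 ] 714 [[ 0.8844 -0.0226  0.07  ]]
side blue [149.8304 149.269 ] 171 [[0.301  0.3382 0.07  ]]
side blue [286.2908 245.8723] 141 [[ 0.5344 -0.2213  0.07  ]]
side blue [402.6129 285.2258] 31 [[ 0.7589 -0.4746  0.07  ]]
side red [350.5556 147.3333] 9 [[0.9496 0.0718 0.03  ]]
side red [368.  167.2] 10 [[ 0.9505 -0.0359  0.03  ]]
side red [237.6154 219.1538] 13 [[ 0.4581 -0.0411  0.03  ]]
side red [267.056 346.532] 250 [[ 0.3548 -0.454   0.03  ]]
side green [234.3636 213.5455] 11 [[ 0.458  -0.0161  0.03  ]]
side green [319.9211 247.0088] 114 [[ 0.6373 -0.2464  0.03  ]]
```

```bash
cat >> h.py <<'E'
from scipy.spatial.transform import Rotation as Ro
def go(p,yaw):
    s=monitor.state();q=s['tool_rot'];R=Ro.from_quat(np.r_[q[1:],q[0]])
    d=R.inv().apply(np.array(p)-s['tool_pos'])*100
    G=Ro.from_matrix(np.array([[np.cos(yaw),np.sin(yaw),0],[np.sin(yaw),-np.cos(yaw),0],[0,0,-1]]))
    print("t",round(s['time'],2),"pos",s['tool_pos'].round(4),"F",np.round(s['contact_force'],2),"shift cm",d.round(2),"rot",(R.inv()*G).as_rotvec().round(4))
E
python3 -c "
from h import *
go([.40,-.37,.2],-.035)"
```

```text
t 0.1 pos [ 0.2205 -0.5842  0.202 ] F [-0.09  0.07 -0.41] shift cm [ 24.36 -13.7    0.23] rot [-1.800e-03  1.000e-04  3.958e-01]
```

>>> play_rows(commands=[{"dx":4.9,"dy":-2.7,"rz":0.13,"claw":1},{"dx":9.8,"dy":-5.4,"rz":0.26,"claw":1},{"dx":14.6,"dy":-8.2,"rz":0.396,"claw":1},{"dx":19.5,"dy":-11,"rz":0.396,"claw":1},{"dx":24.4,"dy":-13.7,"rz":0.396,"claw":1}])

```text
invalid input
```

```bash
python3 -c "
from h import *
go([.40,.05,.2],-.035)"
```

```text
t 0.1 pos [ 0.2205 -0.5842  0.202 ] F [-0.09  0.07 -0.41] shift cm [ 39.18 -53.     0.3 ] rot [-1.800e-03  1.000e-04  3.958e-01]
```

Perhaps every field is required.

>>> play_rows(commands=[{"dx":4.9,"dy":-2.7,"dz":0,"rx":0,"ry":0,"rz":0.13,"claw":1},{"dx":9.8,"dy":-5.4,"dz":0,"rx":0,"ry":0,"rz":0.26,"claw":1},{"dx":14.6,"dy":-8.2,"dz":0,"rx":0,"ry":0,"rz":0.396,"claw":1},{"dx":19.5,"dy":-11,"dz":0,"rx":0,"ry":0,"rz":0.396,"claw":1},{"dx":24.4,"dy":-13.7,"dz":0,"rx":0,"ry":0,"rz":0.396,"claw":1}])

```text
time: 0.6
tool_pos: [0.3816, -0.391, 0.2017]
tool_rot: [-0.001, 1.0, -0.018, -0.0]
contact_force: [0.8, 0.3, 0.4]
gripper_width: 0.144
```

```bash
python3 -c "
from h import *
go([.40,.05,.2],-.035)"
```

```text
t 0.6 pos [ 0.3816 -0.391   0.2017] F [0.76 0.32 0.4 ] shift cm [  0.26 -44.14   0.28] rot [-0.0023  0.0008 -0.0007]
```

>>> play_rows(commands=[{"dx":0.1,"dy":-5,"dz":0,"rx":0,"ry":0,"rz":0,"claw":1},{"dx":0.1,"dy":-10,"dz":0,"rx":0,"ry":0,"rz":0,"claw":1},{"dx":0.1,"dy":-15,"dz":0,"rx":0,"ry":0,"rz":0,"claw":1},{"dx":0.1,"dy":-20,"dz":0,"rx":0,"ry":0,"rz":0,"claw":1},{"dx":0.1,"dy":-25,"dz":0,"rx":0,"ry":0,"rz":0,"claw":1}])

```text
time: 1.1
tool_pos: [0.3909, -0.1411, 0.2018]
tool_rot: [-0.001, 1.0, -0.018, -0.0]
contact_force: [1.4, -0.6, 0.3]
gripper_width: -0.002
```

```bash
python3 -c "
from h import *
go([.40,.052,.2],-.035)"
```

```text
t 1.1 pos [ 0.3909 -0.1411  0.2018] F [ 1.37 -0.61  0.34] shift cm [  0.2  -19.33   0.23] rot [-0.0027  0.001  -0.0015]
```

>>> play_rows(commands=[{"dx":0,"dy":-5,"dz":0,"rx":-0.0027,"ry":0.001,"rz":0,"claw":1},{"dx":0,"dy":-10,"dz":0,"rx":-0.0027,"ry":0.001,"rz":0,"claw":1},{"dx":0,"dy":-15,"dz":0,"rx":-0.0027,"ry":0.001,"rz":0,"claw":1},{"dx":0,"dy":-19.3,"dz":0,"rx":-0.0027,"ry":0.001,"rz":0,"claw":1},{"dx":0,"dy":-19.3,"dz":0,"rx":-0.0027,"ry":0.001,"rz":0,"claw":1}])

```text
time: 1.6
tool_pos: [0.3971, 0.0563, 0.202]
tool_rot: [-0.001, 1.0, -0.014, -0.0]
contact_force: [0.2, -1.3, -0.1]
gripper_width: 0.0
```

```bash
python3 - <<'E'
from h import *
go([.40,.052,.014],-.035)
a=crop("top",215,125,105,100,6,"pics/t2.png")
crop("side",190,150,110,85,7,"pics/s2.png")
E
```

```text
t 1.6 pos [0.3971 0.0563 0.202 ] F [ 0.17 -1.3  -0.13] shift cm [ 0.31  0.45 18.8 ] rot [-0.0016  0.0005  0.0075]
```

View pics/t2.png

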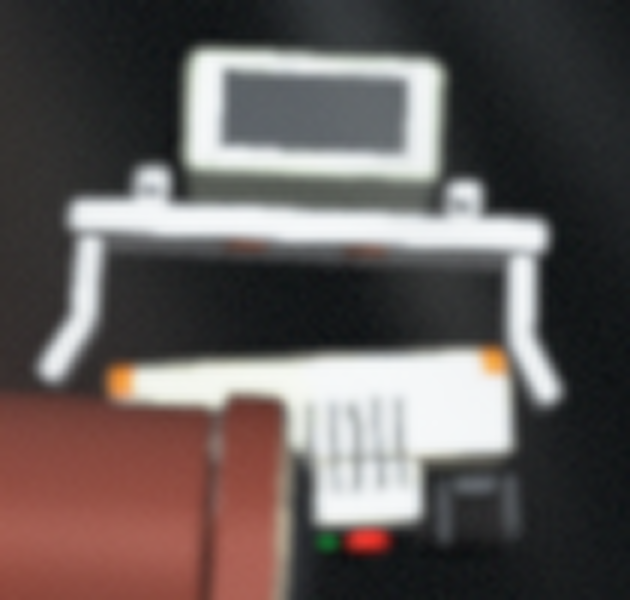

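View pics/s2.png

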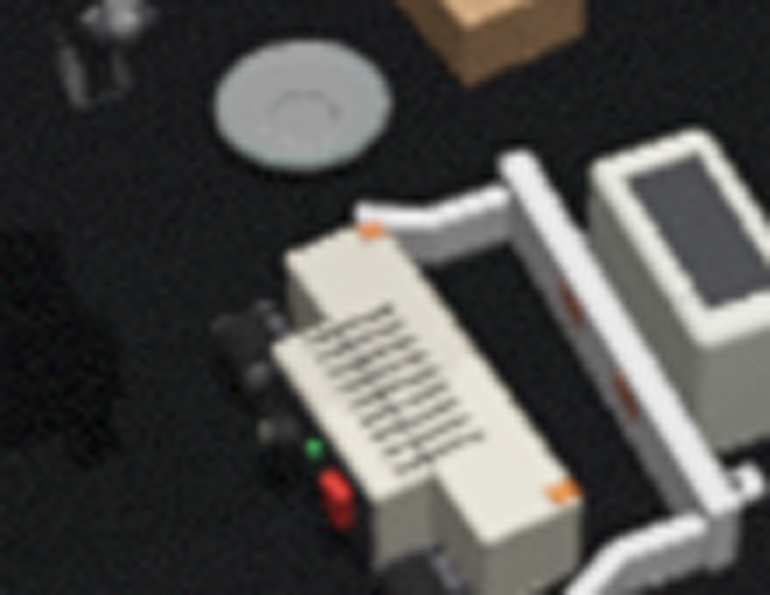

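The orange marks and bar stay visible with the arm in place: left mark at about (120,382) and right mark at about (493,362) in the enlarged top crop. The side crop shows the left roller at (245,335) with free bench before it, so I can descend.

>>> play_rows(commands=[{"dx":0,"dy":0.45,"dz":5,"rx":0,"ry":0,"rz":0.0075,"claw":1},{"dx":0,"dy":0.45,"dz":10,"rx":0,"ry":0,"rz":0.0075,"claw":1},{"dx":0,"dy":0.45,"dz":15,"rx":0,"ry":0,"rz":0.0075,"claw":1},{"dx":0,"dy":0.45,"dz":17.5,"rx":0,"ry":0,"rz":0.0075,"claw":1},{"dx":0,"dy":0.45,"dz":18.6,"rx":0,"ry":0,"rz":0.0075,"claw":1}])

```text
time: 2.2
tool_pos: [0.3944, 0.0462, 0.0123]
tool_rot: [0.0, 1.0, -0.022, -0.004]
contact_force: [-0.1, -0.1, -0.4]
gripper_width: -0.002
```

>>> play_rows(commands=[{"dx":0.5,"dy":0,"dz":0,"rx":0,"ry":0,"rz":0,"claw":1},{"dx":1,"dy":0,"dz":0,"rx":0,"ry":0,"rz":0,"claw":1}])

```text
time: 2.4
tool_pos: [0.4056, 0.0447, 0.0132]
tool_rot: [0.0, 1.0, -0.023, -0.003]
contact_force: [0.4, 0.3, -0.1]
gripper_width: -0.003
```

```bash
python3 - <<'E'
from h import *
go([.43,.052,.014],-.035)
crop("side",190,150,110,85,7,"pics/s3.png")
E
```

```text
t 2.4 pos [0.4056 0.0447 0.0132] F [ 0.42  0.33 -0.13] shift cm [ 2.4  -0.84 -0.09] rot [ 0.0011  0.0059 -0.0111]
```

View pics/s3.png

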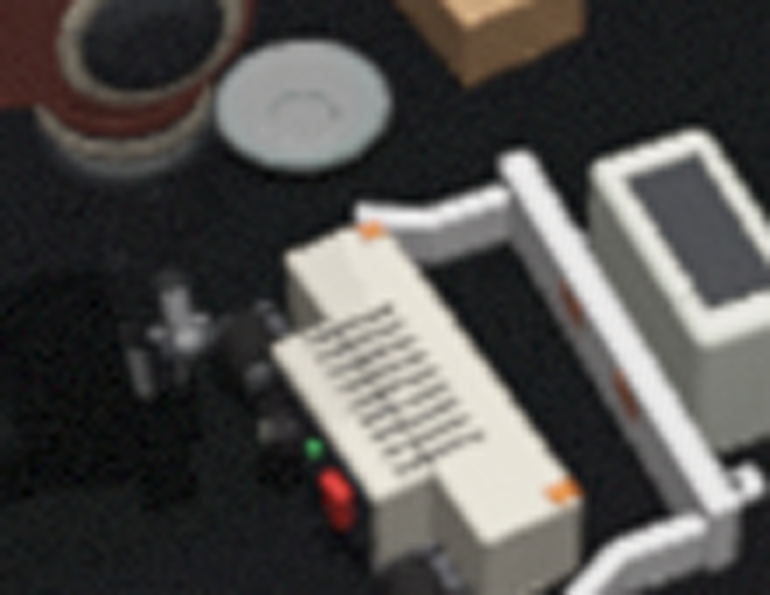

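>>> play_rows(commands=[{"dx":0.4,"dy":-0.85,"dz":0,"rx":0.001,"ry":0.006,"rz":-0.01,"claw":1},{"dx":0.8,"dy":-0.85,"dz":0,"rx":0.001,"ry":0.006,"rz":-0.01,"claw":1},{"dx":1.1,"dy":-0.85,"dz":0,"rx":0.001,"ry":0.006,"rz":-0.01,"claw":1},{"dx":1.3,"dy":-0.85,"dz":0,"rx":0.001,"ry":0.006,"rz":-0.01,"claw":1},{"dx":1.5,"dy":-0.85,"dz":0,"rx":0.001,"ry":0.006,"rz":-0.01,"claw":1}])

```text
time: 2.95
tool_pos: [0.4228, 0.0528, 0.0142]
tool_rot: [0.0, 1.0, -0.018, 0.001]
contact_force: [-0.5, -0.1, -0.2]
gripper_width: -0.002
```

```bash
python3 - <<'E'
from h import *
go([.43,.052,.013],-.035)
im=crop("side",190,150,110,85,7,"pics/s4.png")
s=monitor.state()['tool_pos']
print((proj("side",[s,s+[.011,0,0.01],[.4405,.052,.024]])-[190,150])*7)
E
```

```text
t 2.95 pos [0.4228 0.0528 0.0142] F [-0.46 -0.09 -0.19] shift cm [0.73 0.05 0.13] rot [ 0.0001 -0.0027 -0.0005]
[[183.08252234 387.21988973]
 [203.27502612 365.68426917]
 [216.90055354 362.18342747]]
```

View pics/s4.png

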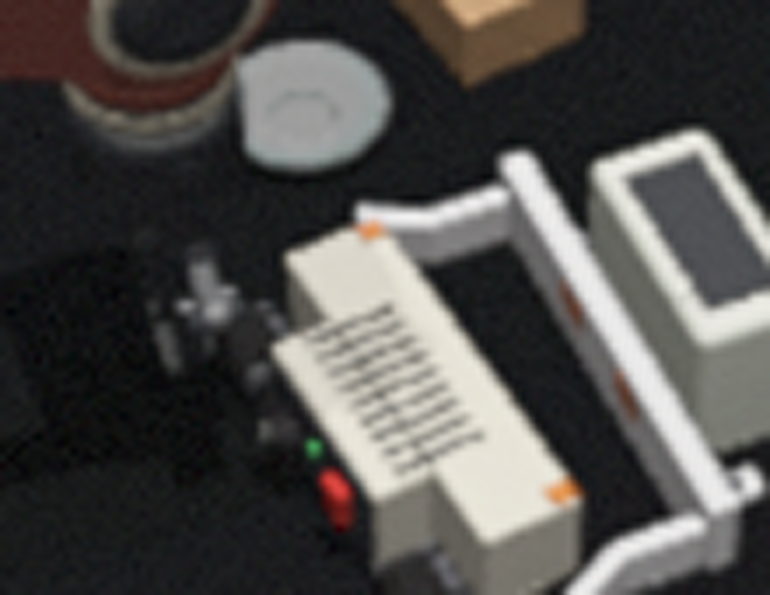

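The left fingers are at about (205,340) in this crop, just short of the roller at (255,335). I'll approach slowly until contact.

>>> play_rows(commands=[{"dx":0.2,"dy":0,"dz":0.1,"rx":0,"ry":0,"rz":0,"claw":1},{"dx":0.4,"dy":0,"dz":0.1,"rx":0,"ry":0,"rz":0,"claw":1},{"dx":0.6,"dy":0,"dz":0.1,"rx":0,"ry":0,"rz":0,"claw":1},{"dx":0.8,"dy":0,"dz":0.1,"rx":0,"ry":0,"rz":0,"claw":1}])

```text
time: 3.4
tool_pos: [0.4311, 0.0524, 0.0133]
tool_rot: [0.0, 1.0, -0.018, 0.001]
contact_force: [-0.5, -0.2, -0.5]
gripper_width: 0.002
```

>>> play_rows(commands=[{"dx":0.15,"dy":0,"dz":0,"rx":0,"ry":0,"rz":0,"claw":1},{"dx":0.3,"dy":0,"dz":0,"rx":0,"ry":0,"rz":0,"claw":1}])

```text
time: 3.6
tool_pos: [0.4342, 0.0522, 0.0133]
tool_rot: [0.0, 1.0, -0.018, 0.001]
contact_force: [0.2, -0.1, -0.3]
gripper_width: 0.0
```

>>> play_rows(commands=[{"dx":0.15,"dy":0,"dz":0,"rx":0,"ry":0,"rz":0,"claw":1},{"dx":0.3,"dy":0,"dz":0,"rx":0,"ry":0,"rz":0,"claw":1}])

```text
time: 3.8
tool_pos: [0.4374, 0.0521, 0.0132]
tool_rot: [0.0, 1.0, -0.018, 0.001]
contact_force: [1.2, 0.3, -0.2]
gripper_width: 0.0
```

>>> play_rows(commands=[{"dx":0.15,"dy":0,"dz":0,"rx":0,"ry":0,"rz":0,"claw":1},{"dx":0.3,"dy":0,"dz":0,"rx":0,"ry":0,"rz":0,"claw":1}])

```text
time: 4.0
tool_pos: [0.4405, 0.052, 0.0133]
tool_rot: [0.0, 1.0, -0.018, 0.001]
contact_force: [0.5, 0.5, -0.7]
gripper_width: 0.002
```

```bash
python3 - <<'E'
from h import *
go([.43,.052,.013],-.035)
im=crop("side",190,150,110,85,7,"pics/s5.png")
E
```

```text
t 4.0 pos [0.4405 0.052  0.0133] F [ 0.5   0.48 -0.71] shift cm [-1.05  0.04  0.03] rot [ 0.0001 -0.0029 -0.0007]
```

View pics/s5.png

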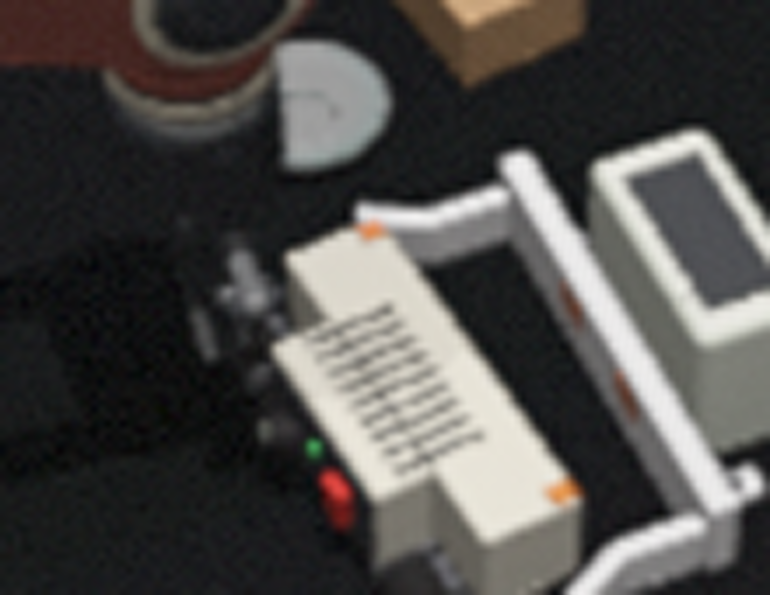

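No contact yet: the supply's marks are unmoved at (370,232) and (565,491). I'll continue.

>>> play_rows(commands=[{"dx":0.15,"dy":0,"dz":0,"rx":0,"ry":0,"rz":0,"claw":1},{"dx":0.3,"dy":0,"dz":0,"rx":0,"ry":0,"rz":0,"claw":1}])

```text
time: 4.25
tool_pos: [0.4439, 0.0519, 0.0134]
tool_rot: [0.0, 1.0, -0.018, 0.002]
contact_force: [0.5, -0.4, -1.0]
gripper_width: 0.004
```

>>> play_rows(commands=[{"dx":0.15,"dy":0,"dz":0,"rx":0,"ry":0,"rz":0,"claw":1},{"dx":0.3,"dy":0,"dz":0,"rx":0,"ry":0,"rz":0,"claw":1}])

```text
time: 4.45
tool_pos: [0.447, 0.0518, 0.0134]
tool_rot: [0.0, 1.0, -0.018, 0.002]
contact_force: [1.1, -0.2, 0.9]
gripper_width: 0.003
```

>>> play_rows(commands=[{"dx":0.15,"dy":0,"dz":0,"rx":0,"ry":0,"rz":0,"claw":1},{"dx":0.3,"dy":0,"dz":0,"rx":0,"ry":0,"rz":0,"claw":1}])

```text
time: 4.65
tool_pos: [0.4502, 0.0517, 0.0134]
tool_rot: [0.0, 1.0, -0.018, 0.002]
contact_force: [0.5, -0.0, 0.5]
gripper_width: -0.002
```

```bash
python3 - <<'E'
from h import *
go([.43,.052,.013],-.035)
crop("side",190,150,110,85,7,"pics/s6.png")
crop("top",215,125,105,100,6,"pics/t6.png")
s=monitor.state();print(s['ft_torque'],s['joint_pos'])
print((proj("side",[s['tool_pos']])-[190,150])*7,(proj("top",[s['tool_pos']])-[215,125])*6)
E
```

```text
t 4.65 pos [0.4502 0.0517 0.0134] F [ 0.54 -0.03  0.51] shift cm [-2.02  0.04  0.03] rot [ 0.0001 -0.0033 -0.0007]
[0.0510133  0.03931587 0.00532535] [-5.02200985e-02 -1.67518172e-01  2.16057499e+00 -8.59533637e-05
  1.14507999e+00  1.55631426e+00]
[[237.71272433 369.66274681]] [[153.84502726 547.07006762]]
```

View pics/s6.png

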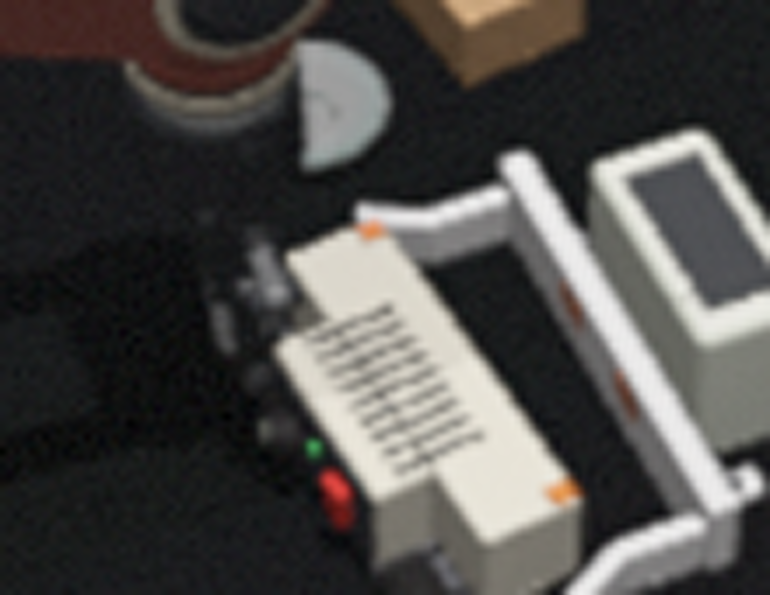

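View pics/t6.png

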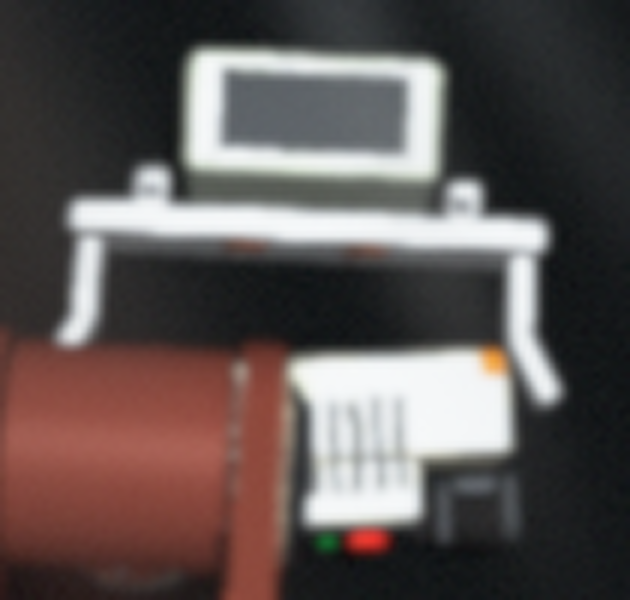

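```bash
python3 - <<'E'
from h import *
T=lambda L:np.array([[215+(u+.5)/6-.5,125+(v+.5)/6-.5] for u,v in L])
print(onz("top",T([(150,557),(150,495),(112,525),(188,525),(478,540),(275,575)]),.024))
for n,(x0,y0,s) in {"top":(215,125,6),"side":(210,160,7)}.items():
    im=cv2.imread("pics/%s0.png"%n); im=cv2.resize(im[y0:y0+100,x0:x0+100],None,fx=s,fy=s,interpolation=cv2.INTER_CUBIC)
    im=np.clip(im.astype(float)*3,0,255).astype(np.uint8)
    cv2.imwrite(f"pics/b_{n}.png",im[:600] if n=="top" else im[100:600,:])
E
```

```text
[[ 0.44544161  0.05420009  0.024     ]
 [ 0.47591611  0.05471153  0.024     ]
 [ 0.46095946  0.0730315   0.024     ]
 [ 0.46130843  0.03589698  0.024     ]
 [ 0.45515535 -0.10592742  0.024     ]
 [ 0.4371962  -0.00679021  0.024     ]]
```

View pics/b_top.png

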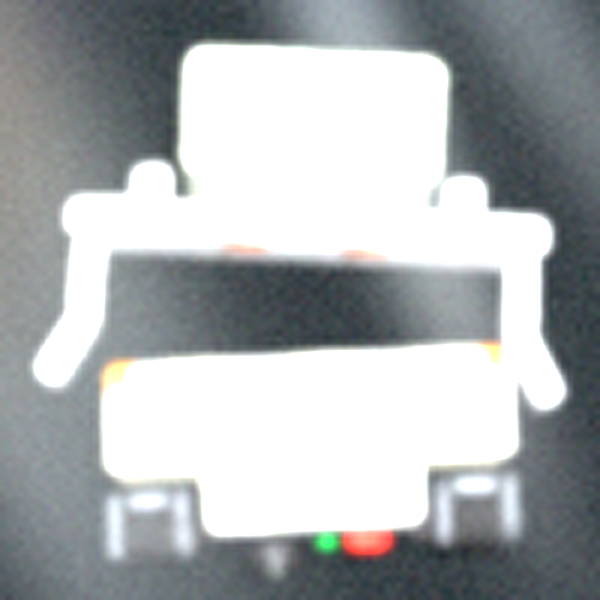

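View pics/b_side.png

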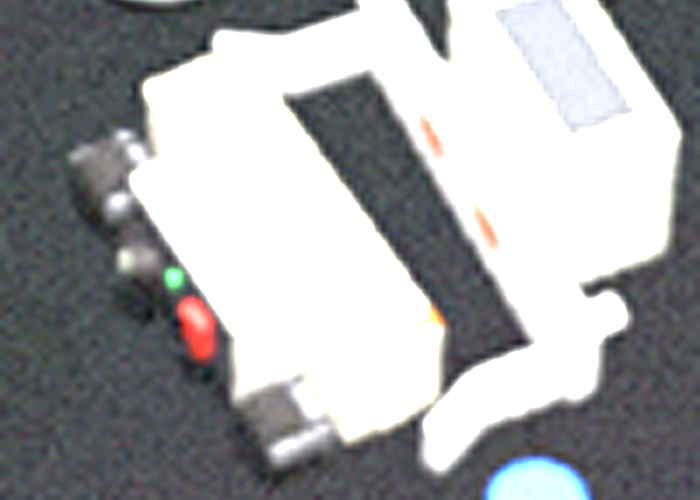

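```bash
python3 - <<'E'
from h import *
im=grab_frame("side")
s=monitor.state()['tool_pos'];print(s)
im=im[165:225,200:260];im=cv2.resize(im,None,fx=10,fy=10,interpolation=cv2.INTER_CUBIC)
im=np.clip(im.astype(float)*3.5,0,255).astype(np.uint8)
for P in (s,s+[0,0,.03],s+[0,0,.073],[.4445,.054,.024]):
    u=(proj("side",[P])[0]-[200,165]+.5)*10
    cv2.circle(im,tuple(int(a) for a in u),4,(0,0,255) if P[2]!=.024 else (255,0,0),-1)
cv2.imwrite("pics/s7.png",im)
E
```

```text
[0.45008715 0.05164572 0.01342434]
```

View pics/s7.png

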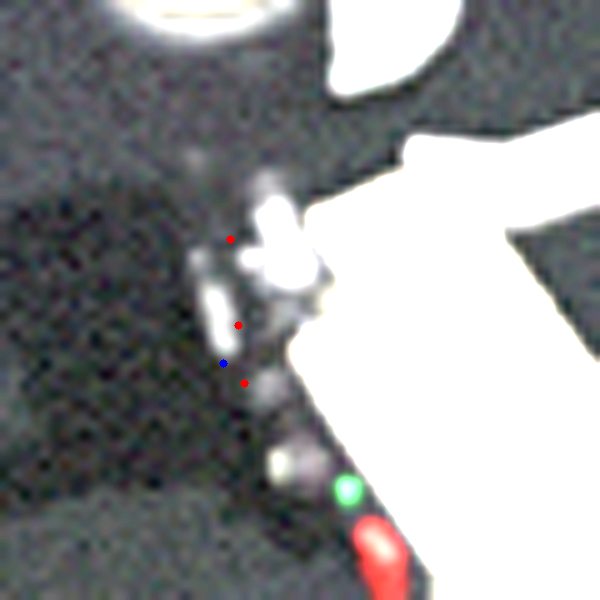

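```bash
python3 - <<'E'
from h import *
out=[]
for f,s in(("s3",[.4056,.0447,.0132]),("s5",[.4405,.052,.0133])):
    im=cv2.imread(f"pics/{f}.png")[150:550,50:430];im=np.clip(im.astype(float)*3.5,0,255).astype(np.uint8)
    s=np.array(s)
    for P in (s,s+[0,0,.03],s+[0,0,.073],s+[0,.0145,0],s-[0,.0145,0],s+[.011,0,0]):
        u=(proj("side",[P])[0]-[190,150]+.5)*7-[50,150]
        cv2.circle(im,tuple(int(round(a)) for a in u),2,(0,0,255),-1)
    out.append(im)
cv2.imwrite("pics/s8.png",np.hstack(out))
E
```

```text
(no output)
```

View pics/s8.png

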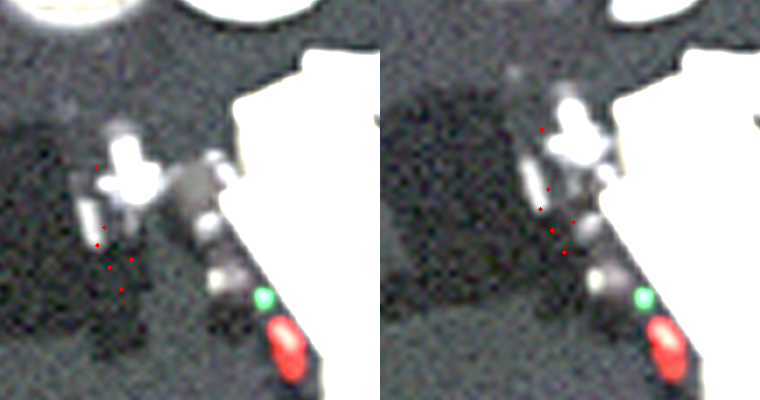

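>>> play_rows(commands=[{"dx":0.1,"dy":0,"dz":0,"rx":0,"ry":0,"rz":0,"claw":1},{"dx":0.2,"dy":0,"dz":0,"rx":0,"ry":0,"rz":0,"claw":1}])

```text
time: 5.0
tool_pos: [0.4521, 0.0516, 0.0134]
tool_rot: [0.0, 1.0, -0.018, 0.002]
contact_force: [0.3, 0.0, 0.1]
gripper_width: 0.004
```

>>> play_rows(commands=[{"dx":0.1,"dy":0,"dz":0,"rx":0,"ry":0,"rz":0,"claw":1},{"dx":0.2,"dy":0,"dz":0,"rx":0,"ry":0,"rz":0,"claw":1}])

```text
time: 5.2
tool_pos: [0.4542, 0.0515, 0.0134]
tool_rot: [0.0, 1.0, -0.018, 0.002]
contact_force: [0.2, -0.1, -0.3]
gripper_width: 0.002
```

```bash
python3 - <<'E'
from h import *
from plant import monitor
s=monitor.state();print(s['contact_force'],s['ft_torque'],s['tool_pos'])
im=crop("side",190,150,110,85,7,"pics/s9.png")
hsv=cv2.cvtColor(im,cv2.COLOR_BGR2HSV);m=cv2.inRange(hsv,(8,120,150),(20,255,255))
k,l,q,c=cv2.connectedComponentsWithStats(m);print([(c[i],q[i,4]) for i in range(1,k) if 2<q[i,4]<60])
a=cv2.imread("pics/side0.png").astype(int);d=np.abs(im.astype(int)-a).max(2)
print("diff FL mark region",d[178:188,236:262].max(), "FR",d[212:226,262:276].max())
E
```

```text
[ 0.18467009 -0.14640307 -0.3301374 ] [ 0.05168046 -0.01214235 -0.04041382] [0.45420127 0.05150666 0.01343866]
[(array([242.5, 182.5]), np.int32(4)), (array([270.        , 219.83333333]), np.int32(6))]
diff FL mark region 12 FR 10
```

View pics/s9.png

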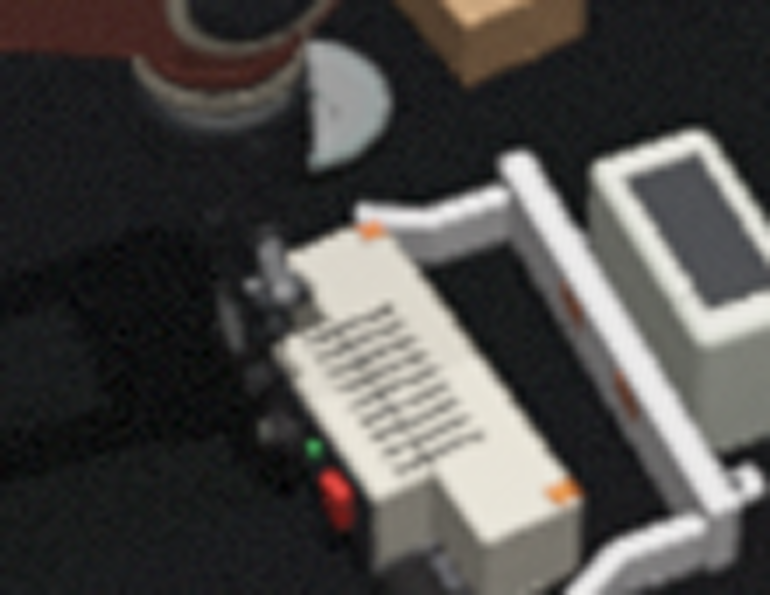

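```bash
python3 - <<'E'
from h import *
for n in("side","top"):
    K,k,r,t=cam(n);R=cv2.Rodrigues(r)[0];print(n,-R.T@t, R[2])
im=grab_frame("side")[130:240,150:290]
g=(255*(im/255.)**.4).astype(np.uint8)
cv2.imwrite("pics/s10.png",cv2.resize(cv2.medianBlur(g,3),None,fx=5.4,fy=5.4,interpolation=cv2.INTER_CUBIC))
E
```

```text
side [ 0.11356555 -0.91375909  1.27262032] [ 0.26461979  0.56910948 -0.77851831]
top [0.3388818  0.00493403 1.05093297] [ 0.16867446 -0.00694756 -0.98564733]
```

View pics/s10.png

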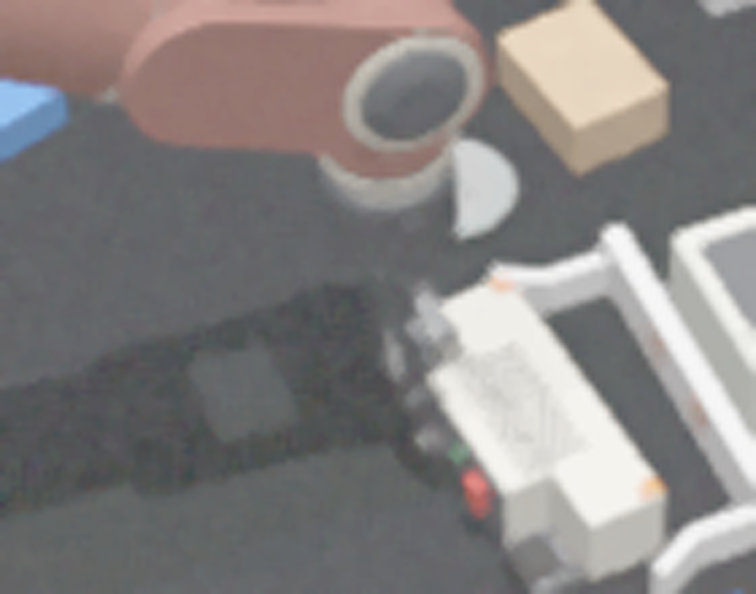

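>>> play_rows(commands=[{"dx":-3,"dy":0,"dz":0,"rx":0,"ry":0,"rz":0,"claw":1},{"dx":-4.5,"dy":0,"dz":0,"rx":0,"ry":0,"rz":0,"claw":1},{"dx":-4.5,"dy":0,"dz":0.3,"rx":0,"ry":0,"rz":0,"claw":1},{"dx":-4.5,"dy":0,"dz":0.6,"rx":0,"ry":0,"rz":0,"claw":1}])

```text
time: 5.7
tool_pos: [0.4099, 0.0531, 0.0074]
tool_rot: [0.0, 1.0, -0.018, 0.002]
contact_force: [0.6, -0.4, 0.4]
gripper_width: -0.0
```

```bash
python3 - <<'E'
from h import *
s=monitor.state()['tool_pos'];print(s)
im=grab_frame("side")[150:230,190:290]
g=(255*(im/255.)**.45).astype(np.uint8)
g=cv2.resize(g,None,fx=7,fy=7,interpolation=cv2.INTER_CUBIC)
for P in (s,s+[0,0,.073],[.4445,.054,.024]):
    u=(proj("side",[P])[0]-[190,150]+.5)*7
    cv2.circle(g,tuple(int(round(a)) for a in u),3,(0,0,255),-1)
cv2.imwrite("pics/s11.png",g)
E
```

```text
[0.4098959  0.05308065 0.00744945]
```

View pics/s11.png

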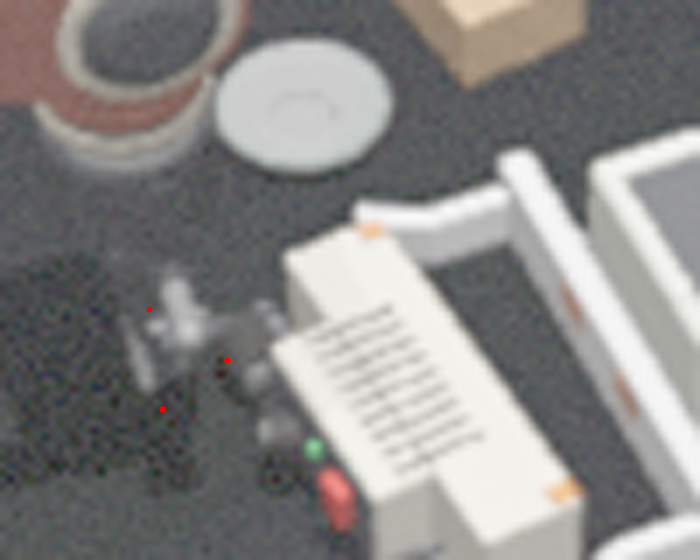

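```bash
python3 - <<'E'
from h import *
def tri(a,b):
    Ps=[];
    c1,d1=ray("top",a);c2,d2=ray("side",b);d1=d1[0];d2=d2[0]
    A=np.c_[d1,-d2];x,*_=np.linalg.lstsq(A,c2-c1,rcond=None)
    p,q=c1+d1*x[0],c2+d2*x[1];return ((p+q)/2).round(4),(np.linalg.norm(p-q)).round(4)
T=lambda u,v:[215+(u+.5)/6-.5,125+(v+.5)/6-.5]
S=lambda u,v:[190+(u+.5)/7-.5,150+(v+.5)/7-.5]
print("inboard fork",tri(T(188,525),S(258,375)))
print("outboard fork",tri(T(112,525),S(265,312)))
print("knob",tri(T(275,560),S(272,430)))
print("FL",tri(T(120,380),S(371,231)),"FR",tri(T(494,360),S(565,491)))
for P in ([.4445,.0359,.024],[.4613,.0359,.024],[.4445,.073,.024],[.4613,.073,.024],[.46,.054,.038]):
    print(P,(proj("side",[P])[0]-[190,150]+.5)*7)
E
```

```text
inboard fork (array([0.4573, 0.0366, 0.0262]), np.float64(0.0076))
outboard fork (array([0.4663, 0.0717, 0.0258]), np.float64(0.0113))
knob (array([ 0.4425, -0.0065,  0.0411]), np.float64(0.0005))
FL (array([0.5267, 0.0683, 0.0586]), np.float64(0.0004)) FR (array([ 0.5377, -0.1103,  0.0626]), np.float64(0.001))
[0.4445, 0.0359, 0.024] [242.02690391 386.87764974]
[0.4613, 0.0359, 0.024] [275.12478806 374.40389971]
[0.4445, 0.073, 0.024] [210.56442765 331.65451846]
[0.4613, 0.073, 0.024] [243.32466684 319.49699377]
[0.46, 0.054, 0.038] [255.25496863 329.34864432]
```

>>> play_rows(commands=[{"dx":0,"dy":0,"dz":0.2,"rx":0,"ry":0,"rz":0,"claw":1},{"dx":0,"dy":0,"dz":0.4,"rx":0,"ry":0,"rz":0,"claw":1}])

```text
time: 5.95
tool_pos: [0.4104, 0.053, 0.003]
tool_rot: [0.0, 1.0, -0.018, 0.002]
contact_force: [0.2, -0.1, -0.9]
gripper_width: -0.003
```

>>> play_rows(commands=[{"dx":0,"dy":0,"dz":0.1,"rx":0,"ry":0,"rz":0,"claw":1},{"dx":0,"dy":0,"dz":0.2,"rx":0,"ry":0,"rz":0,"claw":1}])

```text
time: 6.15
tool_pos: [0.4107, 0.0529, 0.0009]
tool_rot: [0.0, 1.0, -0.018, 0.002]
contact_force: [0.4, 0.3, 0.7]
gripper_width: 0.003
```

>>> play_rows(commands=[{"dx":0,"dy":0,"dz":0.1,"rx":0,"ry":0,"rz":0,"claw":1},{"dx":0,"dy":0,"dz":0.2,"rx":0,"ry":0,"rz":0,"claw":1}])

```text
time: 6.35
tool_pos: [0.4108, 0.0529, -0.0012]
tool_rot: [0.0, 1.0, -0.018, 0.002]
contact_force: [0.2, -0.0, 0.4]
gripper_width: 0.001
```

>>> play_rows(commands=[{"dx":0,"dy":0,"dz":0.1,"rx":0,"ry":0,"rz":0,"claw":1},{"dx":0,"dy":0,"dz":0.2,"rx":0,"ry":0,"rz":0,"claw":1}])

```text
time: 6.55
tool_pos: [0.4108, 0.0529, -0.0032]
tool_rot: [0.0, 1.0, -0.018, 0.002]
contact_force: [0.2, -0.7, -0.5]
gripper_width: -0.002
```

```bash
python3 - <<'E'
from h import *
s=monitor.state();print(s['tool_pos'],s['contact_force'],s['joint_pos'],s['gripper_width'])
im=grab_frame("side")[140:240,150:280]
g=(255*(im/255.)**.45).astype(np.uint8)
g=cv2.resize(g,None,fx=6,fy=6,interpolation=cv2.INTER_CUBIC)
cv2.imwrite("pics/s12.png",g)
E
```

```text
[ 0.4107832   0.05292933 -0.00322829] [ 0.24820538 -0.68766132 -0.48323413] [-5.19419230e-02 -2.47364658e-01  2.25930887e+00 -5.32023959e-05
  1.12562708e+00  1.55487705e+00] -0.0016992144431911397
```

View pics/s12.png

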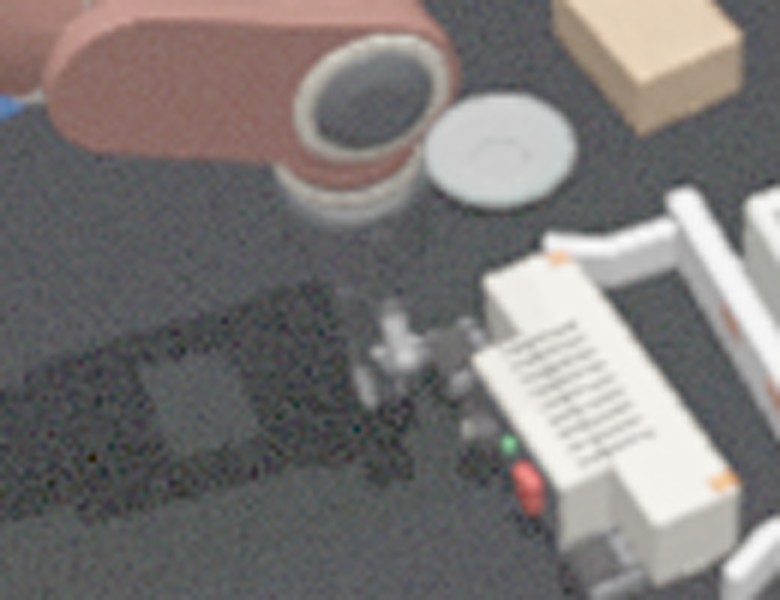

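No contact with the bench even at a reported z of −3 mm, so the real tip sits higher than reported, or the fingers aren't where I assume. In this image the finger tip is at (370,405) and its shadow at (390,475), a clear gap. I'll lift and open the fingers to compare.

>>> play_rows(commands=[{"dx":-1,"dy":0,"dz":-3,"rx":0,"ry":0,"rz":0,"claw":0},{"dx":-1,"dy":0,"dz":-3,"rx":0,"ry":0,"rz":0,"claw":0},{"dx":-1,"dy":0,"dz":-3,"rx":0,"ry":0,"rz":0,"claw":0},{"dx":-1,"dy":0,"dz":-3,"rx":0,"ry":0,"rz":0,"claw":0},{"dx":-1,"dy":0,"dz":-3,"rx":0,"ry":0,"rz":0,"claw":0}])

```text
time: 7.1
tool_pos: [0.3999, 0.0533, 0.0256]
tool_rot: [0.0, 1.0, -0.018, 0.001]
contact_force: [0.3, 1.1, -0.9]
gripper_width: 0.847
```

```bash
python3 - <<'E'
from h import *
s=monitor.state();print(s['tool_pos'],s['contact_force'],s['gripper_width'])
im=grab_frame("side")[140:240,150:280]
g=(255*(im/255.)**.45).astype(np.uint8)
g=cv2.resize(g,None,fx=6,fy=6,interpolation=cv2.INTER_CUBIC)
cv2.imwrite("pics/s13.png",g)
print((proj("side",[s['tool_pos']])[0]-[150,140]+.5)*6)
E
```

```text
[0.39990147 0.05330898 0.02563512] [ 0.29590164  1.11256804 -0.92751201] 0.8466656018698407
[358.70661087 395.69740757]
```

View pics/s13.png

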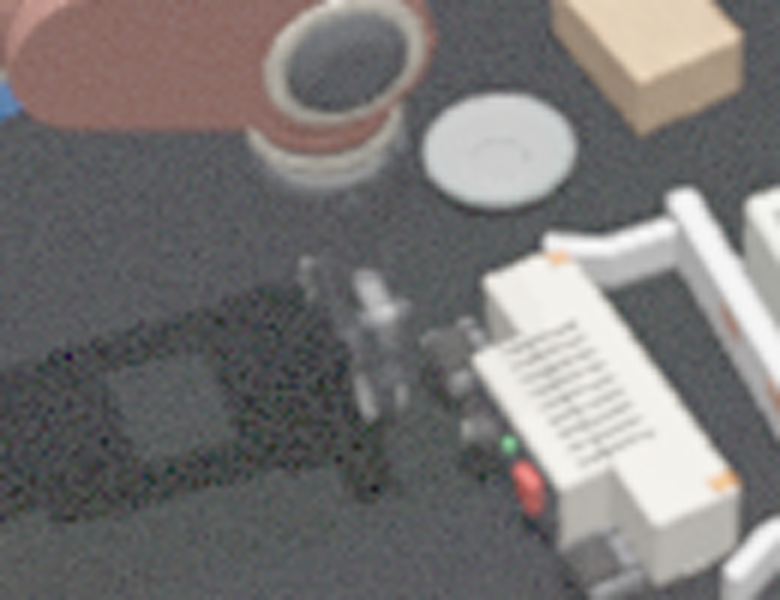

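```bash
python3 - <<'E'
from h import *
s=monitor.state()['tool_pos']
for z in np.arange(0,.30,.03):
    print(round(z,2),((proj("side",[[s[0],s[1],z]])[0]-[150,140]+.5)*6).round(0))
E
```

```text
0.0 [363. 425.]
0.03 [358. 391.]
0.06 [353. 355.]
0.09 [348. 319.]
0.12 [343. 282.]
0.15 [338. 243.]
0.18 [333. 203.]
0.21 [327. 162.]
0.24 [321. 120.]
0.27 [316.  76.]
```

>>> play_rows(commands=[{"dx":0,"dy":0,"dz":1,"rx":0,"ry":0,"rz":0,"claw":1},{"dx":0,"dy":0,"dz":2,"rx":0,"ry":0,"rz":0,"claw":1},{"dx":0,"dy":0,"dz":2.7,"rx":0,"ry":0,"rz":0,"claw":1},{"dx":0,"dy":0,"dz":2.7,"rx":0,"ry":0,"rz":0,"claw":1},{"dx":0,"dy":0,"dz":2.8,"rx":0,"ry":0,"rz":0,"claw":1}])

```text
time: 7.65
tool_pos: [0.3997, 0.0533, -0.0027]
tool_rot: [0.0, 1.0, -0.018, 0.001]
contact_force: [-0.2, -0.9, 0.4]
gripper_width: 0.11
```

>>> play_rows(commands=[{"dx":0,"dy":0,"dz":0.1,"rx":0,"ry":0,"rz":0,"claw":1},{"dx":0,"dy":0,"dz":0.2,"rx":0,"ry":0,"rz":0,"claw":1}])

```text
time: 7.85
tool_pos: [0.4001, 0.0533, -0.0045]
tool_rot: [0.0, 1.0, -0.018, 0.001]
contact_force: [-0.7, -0.6, 0.5]
gripper_width: 0.001
```

>>> play_rows(commands=[{"dx":0,"dy":0,"dz":0.1,"rx":0,"ry":0,"rz":0,"claw":1},{"dx":0,"dy":0,"dz":0.2,"rx":0,"ry":0,"rz":0,"claw":1}])

```text
time: 8.05
tool_pos: [0.4004, 0.0533, -0.0063]
tool_rot: [0.0, 1.0, -0.018, 0.001]
contact_force: [0.3, -0.3, -0.3]
gripper_width: -0.002
```

>>> play_rows(commands=[{"dx":0,"dy":0,"dz":0.1,"rx":0,"ry":0,"rz":0,"claw":1},{"dx":0,"dy":0,"dz":0.2,"rx":0,"ry":0,"rz":0,"claw":1}])

```text
time: 8.25
tool_pos: [0.4005, 0.0533, -0.0082]
tool_rot: [0.0, 1.0, -0.018, 0.001]
contact_force: [-0.5, -0.6, -0.0]
gripper_width: -0.001
```

>>> play_rows(commands=[{"dx":0,"dy":0,"dz":0.13,"rx":0,"ry":0,"rz":0,"claw":1},{"dx":0,"dy":0,"dz":0.26,"rx":0,"ry":0,"rz":0,"claw":1}])

```text
time: 8.45
tool_pos: [0.4005, 0.0533, -0.0109]
tool_rot: [0.0, 1.0, -0.018, 0.001]
contact_force: [-0.7, 0.4, 0.2]
gripper_width: 0.001
```

>>> play_rows(commands=[{"dx":0,"dy":0,"dz":0.13,"rx":0,"ry":0,"rz":0,"claw":1},{"dx":0,"dy":0,"dz":0.26,"rx":0,"ry":0,"rz":0,"claw":1}])

```text
time: 8.65
tool_pos: [0.4004, 0.0533, -0.0137]
tool_rot: [0.0, 1.0, -0.018, 0.001]
contact_force: [-0.3, 0.6, -0.3]
gripper_width: 0.002
```

```bash
python3 - <<'E'
from h import *
s=monitor.state();print(s['tool_pos'],s['contact_force'],s['joint_efforts'])
im=grab_frame("side")[140:240,150:280]
g=(255*(im/255.)**.45).astype(np.uint8)
g=cv2.resize(g,None,fx=6,fy=6,interpolation=cv2.INTER_CUBIC)
cv2.imwrite("pics/s14.png",g)
E
```

```text
[ 0.40044912  0.05328274 -0.01372616] [-0.26385937  0.58157199 -0.28389708] [-9.44518251e-04 -2.02658969e+01 -3.12521696e+01 -8.34825414e-05
  1.50351122e-02 -1.08602705e-05]
```

View pics/s14.png

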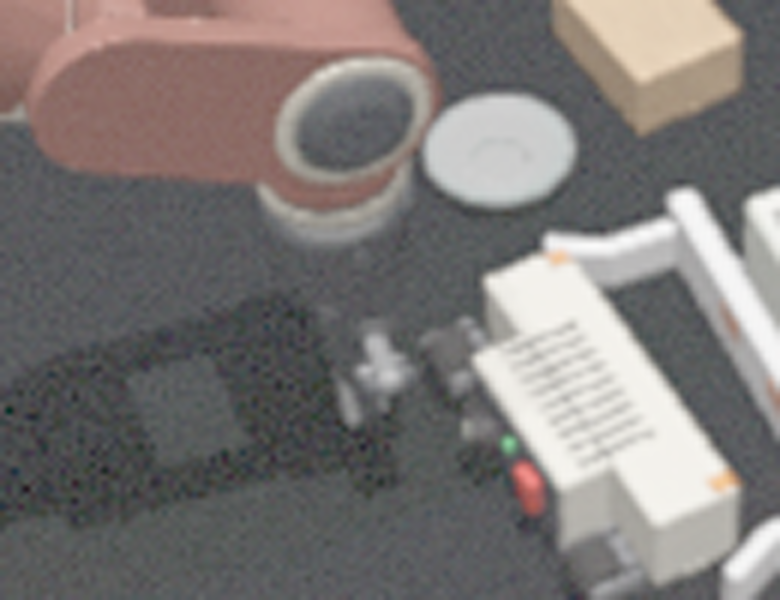

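>>> play_rows(commands=[{"dx":0,"dy":0,"dz":0.15,"rx":0,"ry":0,"rz":0,"claw":1},{"dx":0,"dy":0,"dz":0.3,"rx":0,"ry":0,"rz":0,"claw":1}])

```text
time: 8.9
tool_pos: [0.4002, 0.0533, -0.0171]
tool_rot: [0.0, 1.0, -0.018, 0.001]
contact_force: [0.3, 0.5, 0.5]
gripper_width: 0.001
```

>>> play_rows(commands=[{"dx":0,"dy":0,"dz":0.15,"rx":0,"ry":0,"rz":0,"claw":1},{"dx":0,"dy":0,"dz":0.3,"rx":0,"ry":0,"rz":0,"claw":1}])

```text
time: 9.1
tool_pos: [0.4002, 0.0533, -0.0202]
tool_rot: [0.0, 1.0, -0.018, 0.001]
contact_force: [0.4, 0.5, -0.1]
gripper_width: -0.0
```

>>> play_rows(commands=[{"dx":0,"dy":0,"dz":0.15,"rx":0,"ry":0,"rz":0,"claw":1},{"dx":0,"dy":0,"dz":0.3,"rx":0,"ry":0,"rz":0,"claw":1}])

```text
time: 9.3
tool_pos: [0.4002, 0.0533, -0.0234]
tool_rot: [0.0, 1.0, -0.018, 0.001]
contact_force: [0.1, -0.4, -0.7]
gripper_width: 0.002
```

>>> play_rows(commands=[{"dx":0,"dy":0,"dz":0.15,"rx":0,"ry":0,"rz":0,"claw":1},{"dx":0,"dy":0,"dz":0.3,"rx":0,"ry":0,"rz":0,"claw":1}])

```text
time: 9.5
tool_pos: [0.4002, 0.0533, -0.0265]
tool_rot: [0.0, 1.0, -0.018, 0.001]
contact_force: [0.7, 0.1, -0.2]
gripper_width: -0.001
```

>>> play_rows(commands=[{"dx":0,"dy":0,"dz":0.15,"rx":0,"ry":0,"rz":0,"claw":1},{"dx":0,"dy":0,"dz":0.3,"rx":0,"ry":0,"rz":0,"claw":1}])

```text
time: 9.7
tool_pos: [0.4002, 0.0533, -0.0283]
tool_rot: [0.0, 1.0, -0.018, 0.0]
contact_force: [-10.2, 0.0, 23.5]
gripper_width: 0.0
```

>>> play_rows(commands=[{"dx":0,"dy":0,"dz":0.1,"rx":0,"ry":0,"rz":0,"claw":1},{"dx":0,"dy":0,"dz":0.2,"rx":0,"ry":0,"rz":0,"claw":1}])

```text
time: 9.9
tool_pos: [0.4002, 0.0533, -0.0283]
tool_rot: [0.0, 1.0, -0.018, -0.002]
contact_force: [-13.9, -0.4, 26.3]
gripper_width: -0.001
```

```bash
python3 - <<'E'
from h import *
s=monitor.state();print(s['tool_pos'],s['contact_force'],s['joint_efforts'])
im=grab_frame("side")[140:240,150:280]
g=(255*(im/255.)**.45).astype(np.uint8)
g=cv2.resize(g,None,fx=6,fy=6,interpolation=cv2.INTER_CUBIC)
for P in (s['tool_pos']*[1,1,0],s['tool_pos']+[0,0,.17]):
    u=(proj("side",[P])[0]-[150,140]+.5)*6
    cv2.circle(g,tuple(int(round(a)) for a in u),3,(0,0,255),-1)
cv2.imwrite("pics/s15.png",g)
E
```

```text
[ 0.40017543  0.05330139 -0.02828045] [-13.94113329  -0.41642091  26.29974163] [-7.13855512e-01 -1.33581644e+01 -2.55889893e+01  1.29095670e-01
 -3.51290770e+00 -2.96329788e-03]
```

View pics/s15.png

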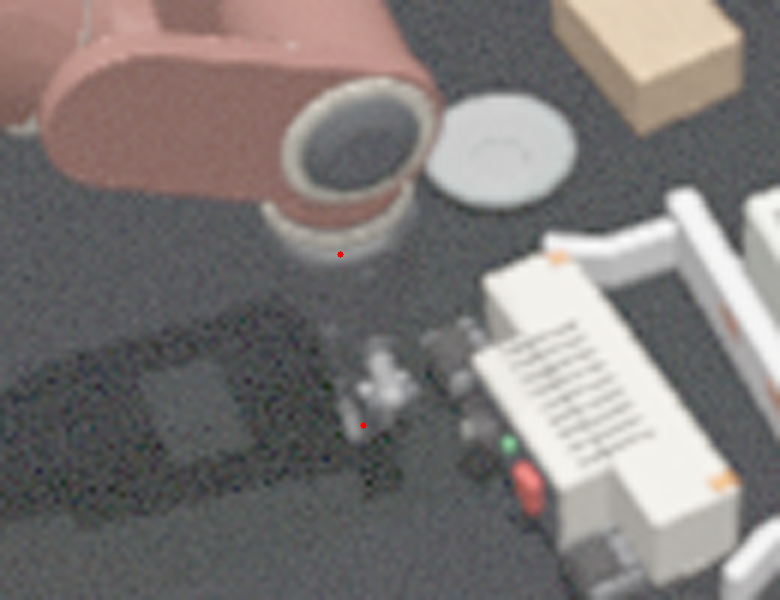

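The fingers touched the bench at a reported z of −0.028 (26 N up), so the true tip height is the reported z plus about 28 mm. My earlier approach had passed over the roller. I'll lift to a true height of about 13 mm and approach again.

>>> play_rows(commands=[{"dx":0,"dy":0,"dz":-1.3,"rx":0,"ry":0,"rz":0,"claw":1},{"dx":0,"dy":0,"dz":-1.3,"rx":0,"ry":0,"rz":0,"claw":1},{"dx":1,"dy":0,"dz":-1.3,"rx":0,"ry":0,"rz":0,"claw":1},{"dx":2,"dy":0,"dz":-1.3,"rx":0,"ry":0,"rz":0,"claw":1}])

```text
time: 10.35
tool_pos: [0.4206, 0.0526, -0.0159]
tool_rot: [0.0, 1.0, -0.018, -0.002]
contact_force: [-0.3, -0.7, -0.3]
gripper_width: 0.001
```

>>> play_rows(commands=[{"dx":0.2,"dy":0,"dz":0,"rx":0,"ry":0,"rz":0,"claw":1},{"dx":0.4,"dy":0,"dz":0,"rx":0,"ry":0,"rz":0,"claw":1}])

```text
time: 10.55
tool_pos: [0.4246, 0.0524, -0.0166]
tool_rot: [0.0, 1.0, -0.018, -0.002]
contact_force: [0.1, -0.4, -0.3]
gripper_width: 0.0
```

>>> play_rows(commands=[{"dx":0.2,"dy":0,"dz":0,"rx":0,"ry":0,"rz":0,"claw":1},{"dx":0.4,"dy":0,"dz":0,"rx":0,"ry":0,"rz":0,"claw":1}])

```text
time: 10.75
tool_pos: [0.4283, 0.0523, -0.0171]
tool_rot: [0.0, 1.0, -0.018, -0.003]
contact_force: [0.7, 0.8, 0.3]
gripper_width: -0.001
```

>>> play_rows(commands=[{"dx":0.15,"dy":0,"dz":-0.15,"rx":0,"ry":0,"rz":0,"claw":1},{"dx":0.3,"dy":0,"dz":-0.2,"rx":0,"ry":0,"rz":0,"claw":1}])

```text
time: 10.95
tool_pos: [0.4312, 0.0522, -0.0151]
tool_rot: [0.0, 1.0, -0.018, -0.003]
contact_force: [-2.1, 0.2, 0.2]
gripper_width: 0.0
```

>>> play_rows(commands=[{"dx":0.15,"dy":0,"dz":0,"rx":0,"ry":0,"rz":0,"claw":1},{"dx":0.3,"dy":0,"dz":0,"rx":0,"ry":0,"rz":0,"claw":1}])

```text
time: 11.15
tool_pos: [0.4317, 0.0523, -0.0161]
tool_rot: [0.0, 1.0, -0.018, -0.006]
contact_force: [-6.7, 0.0, 0.4]
gripper_width: -0.001
```

>>> play_rows(commands=[{"dx":0.15,"dy":0,"dz":0,"rx":0,"ry":0,"rz":0,"claw":1},{"dx":0.3,"dy":0,"dz":0,"rx":0,"ry":0,"rz":0,"claw":1}])

```text
time: 11.35
tool_pos: [0.4316, 0.0523, -0.0177]
tool_rot: [0.0, 1.0, -0.018, -0.01]
contact_force: [-9.1, -0.3, 0.9]
gripper_width: 0.0
```

```bash
python3 - <<'E'
from h import *
go([.45,.053,-.015],-.035)
E
```

```text
t 11.35 pos [ 0.4316  0.0523 -0.0177] F [-9.11 -0.31  0.9 ] shift cm [ 1.83 -0.14 -0.3 ] rot [ 0.0004  0.0194 -0.0001]
```

>>> play_rows(commands=[{"dx":0.05,"dy":-0.05,"dz":-0.3,"rx":0,"ry":0.019,"rz":0,"claw":1},{"dx":0.1,"dy":-0.05,"dz":-0.3,"rx":0,"ry":0.019,"rz":0,"claw":1}])

```text
time: 11.55
tool_pos: [0.4318, 0.0528, -0.015]
tool_rot: [0.0, 1.0, -0.017, -0.001]
contact_force: [-4.3, 0.2, -0.3]
gripper_width: 0.001
```

```bash
python3 - <<'E'
from h import *
go([.45,.053,-.015],-.035)
E
```

```text
t 11.55 pos [ 0.4318  0.0528 -0.015 ] F [-4.31  0.22 -0.25] shift cm [ 1.82 -0.08  0.  ] rot [0.0006 0.0014 0.0001]
```

>>> play_rows(commands=[{"dx":0.1,"dy":0,"dz":0,"rx":0,"ry":0.002,"rz":0,"claw":1},{"dx":0.2,"dy":0,"dz":0,"rx":0,"ry":0.002,"rz":0,"claw":1},{"dx":0.3,"dy":0,"dz":0,"rx":0,"ry":0.002,"rz":0,"claw":1}])

```text
time: 11.85
tool_pos: [0.4323, 0.0528, -0.0161]
tool_rot: [0.0, 1.0, -0.017, -0.003]
contact_force: [-8.6, 0.6, -0.4]
gripper_width: 0.001
```

```bash
python3 - <<'E'
from h import *
go([.45,.053,-.015],-.035)
E
```

```text
t 11.85 pos [ 0.4323  0.0528 -0.0161] F [-8.64  0.62 -0.4 ] shift cm [ 1.77 -0.08 -0.12] rot [0.0005 0.0053 0.0003]
```

>>> play_rows(commands=[{"dx":0.3,"dy":0,"dz":-0.12,"rx":0,"ry":0.006,"rz":0,"claw":1},{"dx":0.4,"dy":0,"dz":-0.12,"rx":0,"ry":0.006,"rz":0,"claw":1},{"dx":0.5,"dy":0,"dz":-0.12,"rx":0,"ry":0.006,"rz":0,"claw":1}])

```text
time: 12.15
tool_pos: [0.4342, 0.0533, -0.0164]
tool_rot: [-0.0, 1.0, -0.017, -0.003]
contact_force: [-9.3, 2.0, -0.3]
gripper_width: -0.0
```

```bash
python3 - <<'E'
from h import *
go([.45,.053,-.015],-.035)
E
```

```text
t 12.15 pos [ 0.4342  0.0533 -0.0164] F [-9.29  1.96 -0.29] shift cm [ 1.58 -0.03 -0.15] rot [-0.0006  0.0066  0.0002]
```

>>> play_rows(commands=[{"dx":0.5,"dy":0,"dz":-0.15,"rx":0,"ry":0.008,"rz":0,"claw":1},{"dx":0.7,"dy":0,"dz":-0.15,"rx":0,"ry":0.008,"rz":0,"claw":1},{"dx":0.9,"dy":0,"dz":-0.15,"rx":0,"ry":0.008,"rz":0,"claw":1},{"dx":1.1,"dy":0,"dz":-0.15,"rx":0,"ry":0.008,"rz":0,"claw":1}])

```text
time: 12.55
tool_pos: [0.4416, 0.0543, -0.0168]
tool_rot: [-0.002, 1.0, -0.017, -0.004]
contact_force: [-9.5, 4.6, -0.2]
gripper_width: -0.003
```

```bash
python3 - <<'E'
from h import *
go([.45,.053,-.015],-.035)
E
```

```text
t 12.55 pos [ 0.4416  0.0543 -0.0168] F [-9.53  4.56 -0.23] shift cm [ 0.84  0.1  -0.19] rot [-0.0034  0.0071  0.    ]
```

>>> play_rows(commands=[{"dx":0.5,"dy":-0.2,"dz":-0.18,"rx":-0.003,"ry":0.008,"rz":0,"claw":1},{"dx":0.7,"dy":-0.3,"dz":-0.18,"rx":-0.003,"ry":0.008,"rz":0,"claw":1},{"dx":0.9,"dy":-0.35,"dz":-0.18,"rx":-0.003,"ry":0.008,"rz":0,"claw":1},{"dx":1.1,"dy":-0.4,"dz":-0.18,"rx":-0.003,"ry":0.008,"rz":0,"claw":1}])

```text
time: 12.95
tool_pos: [0.4502, 0.0581, -0.0164]
tool_rot: [-0.0, 1.0, -0.017, -0.003]
contact_force: [-7.9, -0.4, -0.1]
gripper_width: 0.003
```

```bash
cat >> h.py <<'E'
def T6(u,v): return np.array([215+(u+.5)/6-.5,125+(v+.5)/6-.5])
def marks(tag=None):
    im=grab_frame("side");hsv=cv2.cvtColor(im,cv2.COLOR_BGR2HSV).astype(float)
    b,g,r=[im[...,i].astype(float) for i in range(3)]
    w=np.clip((r-b)-70,0,None)*((hsv[...,0]>6)&(hsv[...,0]<24))
    roi=np.zeros(w.shape);roi[165:235,225:310]=1;w*=roi
    k,l,s,c=cv2.connectedComponentsWithStats((w>0).astype(np.uint8))
    idx=sorted(range(1,k),key=lambda i:-w[l==i].sum())[:4]
    res=[]
    for i in idx:
        ys,xs=np.where(l==i);ww=w[l==i]
        uv=[(xs*ww).sum()/ww.sum(),(ys*ww).sum()/ww.sum()];res.append((uv,ww.sum(),onz("side",uv,.062)[0]))
    if tag: crop("side",190,150,110,85,7,f"pics/{tag}.png",im)
    return res
E
python3 - <<'E'
from h import *
go([.45,.053,-.015],-.035)
for r in marks("s20"): print(np.round(r[0],2),round(r[1]),r[2].round(4))
import h
h.grab_frame=lambda n:cv2.imread(f"pics/{n}0.png")
for r in marks(): print("t0",np.round(r[0],2),round(r[1]),r[2].round(4))
E
```

```text
t 12.95 pos [ 0.4502  0.0581 -0.0164] F [-7.86 -0.42 -0.14] shift cm [-0.    0.51 -0.14] rot [-0.0003  0.0052  0.0001]
[269.69 221.6 ] 427 [ 0.5335 -0.1156  0.062 ]
[248.68 181.75] 214 [0.5452 0.0599 0.062 ]
t0 [269.95 219.84] 438 [ 0.5373 -0.1099  0.062 ]
t0 [242.48 182.5 ] 188 [0.5257 0.0659 0.062 ]
```

View pics/s20.png

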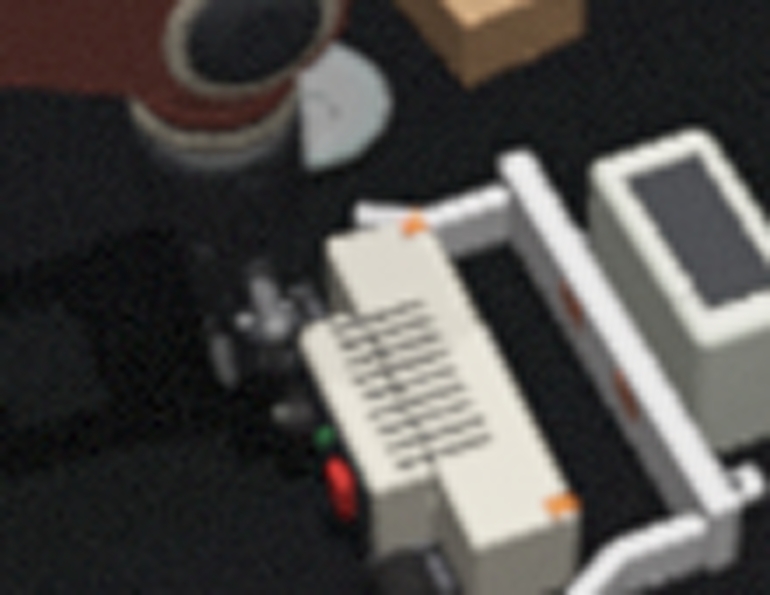

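```bash
python3 - <<'E'
from h import *
go([.415,.058,-.015],-.035)
go([.42,-.102,-.015],-.035)
E
```

```text
t 13.0 pos [ 0.4505  0.0582 -0.0163] F [-7.28  0.95  0.35] shift cm [-3.55  0.14 -0.11] rot [-0.0006  0.0048 -0.0001]
t 13.0 pos [ 0.4505  0.0582 -0.0163] F [-7.28  0.95  0.35] shift cm [-2.49 16.12 -0.13] rot [-0.0006  0.0048 -0.0001]
```

>>> play_rows(commands=[{"dx":-3.2,"dy":0,"dz":-0.11,"rx":0,"ry":0.005,"rz":0,"claw":1},{"dx":-3.2,"dy":4,"dz":-0.11,"rx":0,"ry":0.005,"rz":0,"claw":1},{"dx":-3.2,"dy":9,"dz":-0.11,"rx":0,"ry":0.005,"rz":0,"claw":1},{"dx":-3.2,"dy":13.5,"dz":-0.11,"rx":0,"ry":0.005,"rz":0,"claw":1},{"dx":-3,"dy":16.1,"dz":-0.11,"rx":0,"ry":0.005,"rz":0,"claw":1}])

```text
time: 13.5
tool_pos: [0.4167, -0.105, -0.0137]
tool_rot: [0.001, 1.0, -0.019, 0.003]
contact_force: [0.1, 0.3, 0.9]
gripper_width: 0.002
```

```bash
python3 - <<'E'
from h import *
go([.438,-.102,-.015],-.035)
E
```

```text
t 13.5 pos [ 0.4167 -0.105  -0.0137] F [0.08 0.31 0.91] shift cm [ 2.12 -0.38  0.14] rot [ 0.0017 -0.0053 -0.0023]
```

>>> play_rows(commands=[{"dx":1.2,"dy":-0.35,"dz":0.14,"rx":0.002,"ry":-0.005,"rz":-0.002,"claw":1},{"dx":1.8,"dy":-0.35,"dz":0.14,"rx":0.002,"ry":-0.005,"rz":-0.002,"claw":1},{"dx":2.1,"dy":-0.35,"dz":0.1,"rx":0.002,"ry":-0.003,"rz":-0.002,"claw":1},{"dx":2.3,"dy":-0.35,"dz":0.1,"rx":0.002,"ry":0,"rz":-0.002,"claw":1}])

```text
time: 13.9
tool_pos: [0.4383, -0.1023, -0.0153]
tool_rot: [0.0, 1.0, -0.017, 0.001]
contact_force: [-7.3, -3.4, 0.8]
gripper_width: 0.0
```

```bash
python3 - <<'E'
from h import *
go([.438,-.102,-.015],-.035)
E
```

```text
t 13.9 pos [ 0.4383 -0.1023 -0.0153] F [-7.3  -3.44  0.83] shift cm [-0.03 -0.03 -0.03] rot [ 0.0009 -0.0011  0.0016]
```

>>> play_rows(commands=[{"dx":0.4,"dy":0.15,"dz":-0.05,"rx":0,"ry":0.003,"rz":0,"claw":1},{"dx":0.65,"dy":0.22,"dz":-0.08,"rx":0,"ry":0.005,"rz":0,"claw":1},{"dx":0.9,"dy":0.3,"dz":-0.1,"rx":0,"ry":0.006,"rz":0,"claw":1},{"dx":1.15,"dy":0.38,"dz":-0.1,"rx":0,"ry":0.007,"rz":0,"claw":1},{"dx":1.4,"dy":0.46,"dz":-0.1,"rx":0,"ry":0.008,"rz":0,"claw":1}])

```text
time: 14.4
tool_pos: [0.4484, -0.1056, -0.0163]
tool_rot: [-0.0, 1.0, -0.016, 0.0]
contact_force: [-8.0, 0.4, -1.1]
gripper_width: 0.0
```

```bash
python3 - <<'E'
from h import *
go([.46,-.106,-.015],-.035)
E
```

```text
t 14.4 pos [ 0.4484 -0.1056 -0.0163] F [-7.97  0.41 -1.09] shift cm [ 1.16  0.   -0.13] rot [-0.0008 -0.0007  0.0039]
```

>>> play_rows(commands=[{"dx":0.6,"dy":0.1,"dz":-0.15,"rx":0,"ry":0.005,"rz":0.004,"claw":1},{"dx":0.9,"dy":0.2,"dz":-0.15,"rx":0,"ry":0.006,"rz":0.004,"claw":1},{"dx":1.2,"dy":0.3,"dz":-0.18,"rx":0,"ry":0.007,"rz":0.004,"claw":1},{"dx":1.5,"dy":0.38,"dz":-0.2,"rx":0,"ry":0.008,"rz":0.004,"claw":1},{"dx":1.8,"dy":0.46,"dz":-0.2,"rx":0,"ry":0.008,"rz":0.004,"claw":1}])

```text
time: 14.9
tool_pos: [0.4626, -0.1089, -0.0163]
tool_rot: [-0.001, 1.0, -0.016, 0.0]
contact_force: [-7.9, -0.6, 0.2]
gripper_width: 0.0
```

```bash
python3 - <<'E'
from h import *
go([.46,-.106,-.015],-.035)
for r in marks("s21"): print(np.round(r[0],2),round(r[1]),r[2].round(4))
crop("top",215,125,105,100,6,"pics/t21.png")
E
```

```text
t 14.9 pos [ 0.4626 -0.1089 -0.0163] F [-7.89 -0.59  0.17] shift cm [-0.27 -0.28 -0.13] rot [-0.0026 -0.0005  0.0022]
[275.89 216.79] 481 [ 0.559  -0.1075  0.062 ]
```

View pics/s21.png

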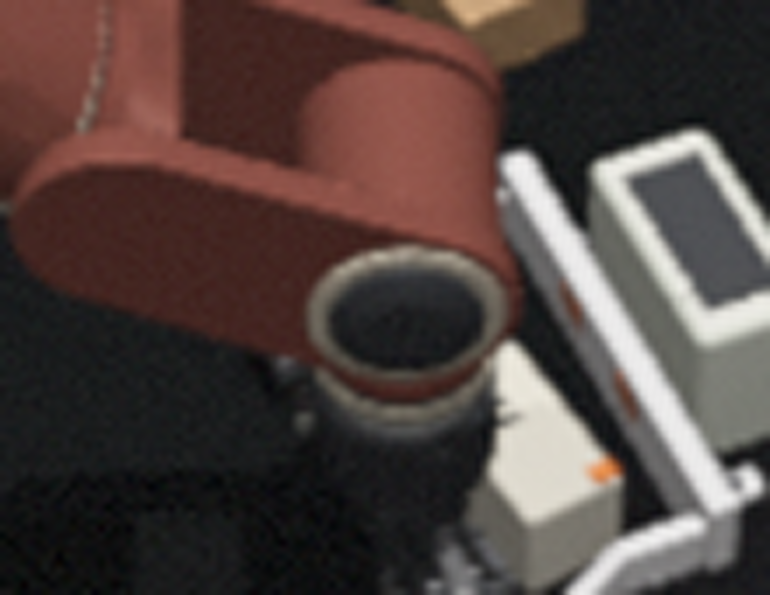

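View pics/t21.png

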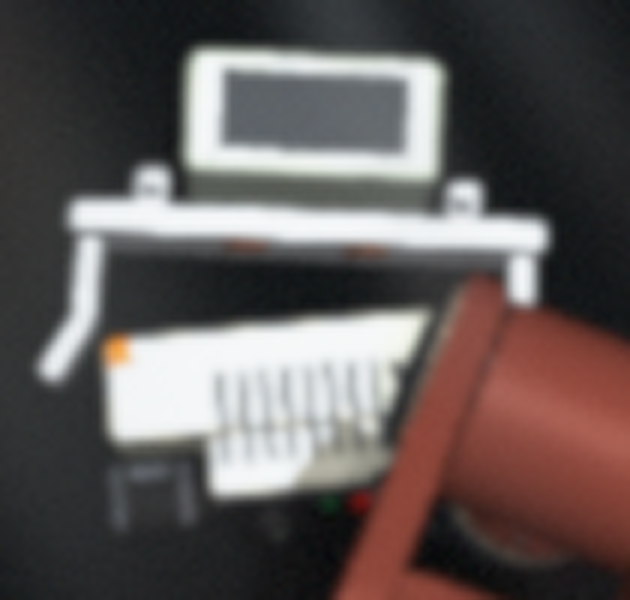

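```bash
cat >> h.py <<'E'
def pose(L,R):
    L=np.array(L)[:2];R=np.array(R)[:2];m=(L+R)/2;d=L-R;yaw=np.arctan2(-d[0],d[1])
    c,s=np.cos(yaw),np.sin(yaw);Rm=np.array([[c,-s],[s,c]])
    o=m-Rm@[.041,0]
    th=-.040;B=np.array([.600,-.023]);Rb=np.array([[np.cos(th),-np.sin(th)],[np.sin(th),np.cos(th)]])
    f=lambda p:(Rb.T@(o+Rm@np.array(p)-B)*1000).round(1)
    print("d",np.linalg.norm(d).round(4),"yaw",yaw.round(4),"rel",(yaw-th).round(4),"bay: FL",f([.045,.095]),"FR",f([.045,-.095]),"ctr",f([0,0]))
    for n,y in(("left",.08),("right",-.08)):
        p=o+Rm@[-.045,y];print(n,"roller",p.round(4),"tcp x contact",(p[0]-.010).round(4))
E
python3 - <<'E'
from h import *
L=onz("top",T6(117,351),.062)[0]; print(L)
pose(L,[.559,-.1075])
go([.43,-.1,-.015],-.035); go([.43,.05,-.015],-.035)
E
```

```text
[0.53996164 0.06980978 0.062     ]
d 0.1783 yaw 0.107 rel 0.147 bay: FL [-60.6  96.7] FR [-32.8 -91.3] ctr [-91.2  -3.9]
left roller [0.4554 0.0515] tcp x contact 0.4454
right roller [ 0.4725 -0.1076] tcp x contact 0.4625
t 15.0 pos [ 0.4632 -0.1091 -0.0161] F [-6.05 -0.89  0.09] shift cm [-3.35 -0.81 -0.11] rot [-0.0022 -0.0017  0.0022]
t 15.0 pos [ 0.4632 -0.1091 -0.0161] F [-6.05 -0.89  0.09] shift cm [ -3.84 -15.8   -0.08] rot [-0.0022 -0.0017  0.0022]
```

>>> play_rows(commands=[{"dx":-3.8,"dy":0,"dz":-0.1,"rx":-0.002,"ry":0,"rz":0.002,"claw":1},{"dx":-4.3,"dy":-4,"dz":-0.1,"rx":-0.002,"ry":0,"rz":0.002,"claw":1},{"dx":-4.3,"dy":-9,"dz":-0.1,"rx":-0.002,"ry":0,"rz":0.002,"claw":1},{"dx":-4.3,"dy":-13.5,"dz":-0.1,"rx":-0.002,"ry":0,"rz":0.002,"claw":1},{"dx":-4,"dy":-15.9,"dz":-0.1,"rx":-0.002,"ry":0,"rz":0.002,"claw":1}])

```text
time: 15.5
tool_pos: [0.4279, 0.0545, -0.0147]
tool_rot: [-0.001, 1.0, -0.016, 0.001]
contact_force: [0.6, -0.7, -0.1]
gripper_width: -0.003
```

```bash
python3 - <<'E'
from h import *
go([.445,.0515,-.015],-.035)
E
```

```text
t 15.5 pos [ 0.4279  0.0545 -0.0147] F [ 0.55 -0.69 -0.11] shift cm [1.72 0.25 0.03] rot [-0.0014 -0.0029  0.0036]
```

>>> play_rows(commands=[{"dx":0.8,"dy":0.2,"dz":0,"rx":-0.001,"ry":-0.002,"rz":0.0035,"claw":1},{"dx":1.4,"dy":0.25,"dz":0,"rx":-0.001,"ry":-0.002,"rz":0.0035,"claw":1},{"dx":1.7,"dy":0.2,"dz":-0.05,"rx":-0.001,"ry":0,"rz":0.0035,"claw":1},{"dx":2.0,"dy":0.15,"dz":-0.08,"rx":-0.001,"ry":0.003,"rz":0.0035,"claw":1},{"dx":2.3,"dy":0.05,"dz":-0.12,"rx":-0.001,"ry":0.005,"rz":0.0035,"claw":1}])

```text
time: 16.0
tool_pos: [0.4477, 0.0523, -0.0152]
tool_rot: [0.0, 1.0, -0.018, -0.0]
contact_force: [-8.3, -1.2, -0.7]
gripper_width: 0.002
```

```bash
python3 - <<'E'
from h import *
go([.445,.0515,-.015],-.035)
E
```

```text
t 16.0 pos [ 0.4477  0.0523 -0.0152] F [-8.31 -1.15 -0.73] shift cm [-0.26  0.09 -0.02] rot [ 0.0005  0.0001 -0.0011]
```

>>> play_rows(commands=[{"dx":0.6,"dy":-0.15,"dz":-0.1,"rx":0,"ry":0.006,"rz":0,"claw":1},{"dx":0.9,"dy":-0.25,"dz":-0.15,"rx":0,"ry":0.007,"rz":0,"claw":1},{"dx":1.2,"dy":-0.33,"dz":-0.15,"rx":0,"ry":0.008,"rz":0,"claw":1},{"dx":1.5,"dy":-0.42,"dz":-0.15,"rx":0,"ry":0.008,"rz":0,"claw":1},{"dx":1.8,"dy":-0.5,"dz":-0.15,"rx":0,"ry":0.008,"rz":0,"claw":1}])

```text
time: 16.5
tool_pos: [0.4613, 0.0563, -0.0162]
tool_rot: [-0.0, 1.0, -0.019, -0.001]
contact_force: [-9.0, 1.7, -0.0]
gripper_width: 0.0
```

```bash
python3 - <<'E'
from h import *
go([.475,.06,-.015],-.035)
E
```

```text
t 16.5 pos [ 0.4613  0.0563 -0.0162] F [-8.99  1.74 -0.02] shift cm [ 1.35 -0.43 -0.12] rot [-0.0001  0.0025 -0.0027]
```

>>> play_rows(commands=[{"dx":0.6,"dy":-0.2,"dz":-0.15,"rx":0,"ry":0.006,"rz":-0.002,"claw":1},{"dx":0.9,"dy":-0.28,"dz":-0.2,"rx":0,"ry":0.007,"rz":-0.002,"claw":1},{"dx":1.2,"dy":-0.36,"dz":-0.2,"rx":0,"ry":0.008,"rz":-0.002,"claw":1},{"dx":1.5,"dy":-0.44,"dz":-0.2,"rx":0,"ry":0.008,"rz":-0.002,"claw":1},{"dx":1.7,"dy":-0.5,"dz":-0.2,"rx":0,"ry":0.008,"rz":-0.002,"claw":1}])

```text
time: 17.0
tool_pos: [0.4739, 0.06, -0.0167]
tool_rot: [-0.0, 1.0, -0.019, -0.003]
contact_force: [-9.1, -1.0, 0.4]
gripper_width: 0.0
```

```bash
python3 - <<'E'
from h import *
m=marks("s22")
for r in m: print(np.round(r[0],2),round(r[1]),r[2].round(4))
if len(m)>1:
    a=sorted([m[0][2],m[1][2]],key=lambda p:-p[1]);pose(*a)
go([.435,-.11,-.015],-.035)
E
```

```text
[275.51 219.42] 438 [ 0.5533 -0.116   0.062 ]
[254.92 179.23] 331 [0.5683 0.0607 0.062 ]
d 0.1774 yaw -0.0844 rel -0.0444 bay: FL [-30.7  88.5] FR [ -39.2 -101.3] ctr [-79.9  -4.4]
left roller [0.4819 0.0593] tcp x contact 0.4719
right roller [ 0.4684 -0.1001] tcp x contact 0.4584
t 17.05 pos [ 0.4742  0.0601 -0.0167] F [-8.51  0.72 -0.08] shift cm [-3.28 17.14 -0.16] rot [-0.0004  0.0049 -0.0025]
```

View pics/s22.png

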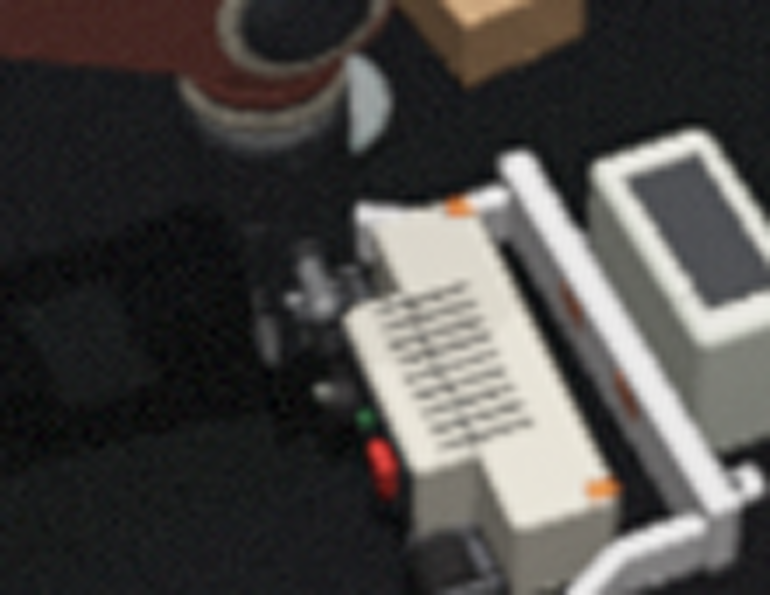

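>>> play_rows(commands=[{"dx":-3,"dy":0,"dz":-0.16,"rx":0,"ry":0.005,"rz":-0.002,"claw":1},{"dx":-3.2,"dy":4,"dz":-0.16,"rx":0,"ry":0.005,"rz":-0.002,"claw":1},{"dx":-3.2,"dy":9,"dz":-0.16,"rx":0,"ry":0.005,"rz":-0.002,"claw":1},{"dx":-3.0,"dy":13.5,"dz":-0.16,"rx":0,"ry":0.005,"rz":-0.002,"claw":1},{"dx":-2.8,"dy":16,"dz":-0.16,"rx":0,"ry":0.005,"rz":-0.002,"claw":1}])

```text
time: 17.55
tool_pos: [0.4403, -0.1025, -0.0145]
tool_rot: [0.0, 1.0, -0.02, 0.001]
contact_force: [0.1, 0.3, 0.4]
gripper_width: 0.002
```

```bash
python3 - <<'E'
from h import *
go([.458,-.1,-.015],-.035)
E
```

```text
t 17.55 pos [ 0.4403 -0.1025 -0.0145] F [0.15 0.26 0.39] shift cm [ 1.75 -0.32  0.05] rot [ 0.0009 -0.002  -0.0044]
```

>>> play_rows(commands=[{"dx":0.8,"dy":-0.3,"dz":0.05,"rx":0.001,"ry":-0.002,"rz":-0.004,"claw":1},{"dx":1.4,"dy":-0.3,"dz":0.05,"rx":0.001,"ry":-0.002,"rz":-0.004,"claw":1},{"dx":1.7,"dy":-0.3,"dz":0,"rx":0.001,"ry":0,"rz":-0.004,"claw":1},{"dx":2.0,"dy":-0.2,"dz":-0.05,"rx":0.001,"ry":0.002,"rz":-0.004,"claw":1},{"dx":2.3,"dy":-0.1,"dz":-0.1,"rx":0.001,"ry":0.004,"rz":-0.004,"claw":1}])

```text
time: 18.05
tool_pos: [0.4597, -0.1006, -0.0154]
tool_rot: [-0.001, 1.0, -0.017, -0.002]
contact_force: [-9.1, 0.1, 0.2]
gripper_width: 0.002
```

```bash
python3 - <<'E'
from h import *
go([.482,-.107,-.015],-.035)
E
```

```text
t 18.05 pos [ 0.4597 -0.1006 -0.0154] F [-9.09  0.09  0.25] shift cm [ 2.25  0.56 -0.05] rot [-0.0018  0.003   0.0018]
```

>>> play_rows(commands=[{"dx":0.6,"dy":0.15,"dz":-0.1,"rx":-0.002,"ry":0.007,"rz":0.002,"claw":1},{"dx":0.9,"dy":0.23,"dz":-0.15,"rx":-0.002,"ry":0.008,"rz":0.002,"claw":1},{"dx":1.2,"dy":0.31,"dz":-0.15,"rx":-0.002,"ry":0.009,"rz":0.002,"claw":1},{"dx":1.5,"dy":0.4,"dz":-0.15,"rx":-0.002,"ry":0.009,"rz":0.002,"claw":1},{"dx":1.8,"dy":0.48,"dz":-0.15,"rx":-0.002,"ry":0.009,"rz":0.002,"claw":1}])

```text
time: 18.55
tool_pos: [0.4734, -0.1041, -0.0163]
tool_rot: [-0.001, 1.0, -0.016, -0.002]
contact_force: [-8.6, 0.0, -0.8]
gripper_width: -0.001
```

```bash
python3 - <<'E'
from h import *
go([.482,-.107,-.015],-.035)
E
```

```text
t 18.55 pos [ 0.4734 -0.1041 -0.0163] F [-8.59  0.01 -0.77] shift cm [ 0.87  0.26 -0.14] rot [-0.0013  0.0038  0.0023]
```

>>> play_rows(commands=[{"dx":0.6,"dy":0.15,"dz":-0.15,"rx":-0.001,"ry":0.007,"rz":0.002,"claw":1},{"dx":0.9,"dy":0.23,"dz":-0.2,"rx":-0.001,"ry":0.008,"rz":0.002,"claw":1},{"dx":1.2,"dy":0.31,"dz":-0.2,"rx":-0.001,"ry":0.009,"rz":0.002,"claw":1}])

```text
time: 18.85
tool_pos: [0.4813, -0.1059, -0.0167]
tool_rot: [-0.001, 1.0, -0.016, -0.002]
contact_force: [-8.8, -0.2, 0.0]
gripper_width: 0.008
```

```bash
python3 - <<'E'
from h import *
m=marks()
for r in m: print(np.round(r[0],2),round(r[1]),r[2].round(4))
im=crop("top",215,125,105,100,6,"pics/t23.png")
go([.45,-.105,-.015],-.035)
go([.45,.055,-.015],-.035)
E
```

```text
[281.15 214.85] 427 [ 0.5771 -0.108   0.062 ]
t 18.95 pos [ 0.4819 -0.106  -0.0164] F [-6.51 -1.69  0.25] shift cm [-3.19  0.   -0.13] rot [-0.0014  0.0031  0.0028]
t 18.95 pos [ 0.4819 -0.106  -0.0164] F [-6.51 -1.69  0.25] shift cm [ -3.71 -15.99  -0.11] rot [-0.0014  0.0031  0.0028]
```

View pics/t23.png

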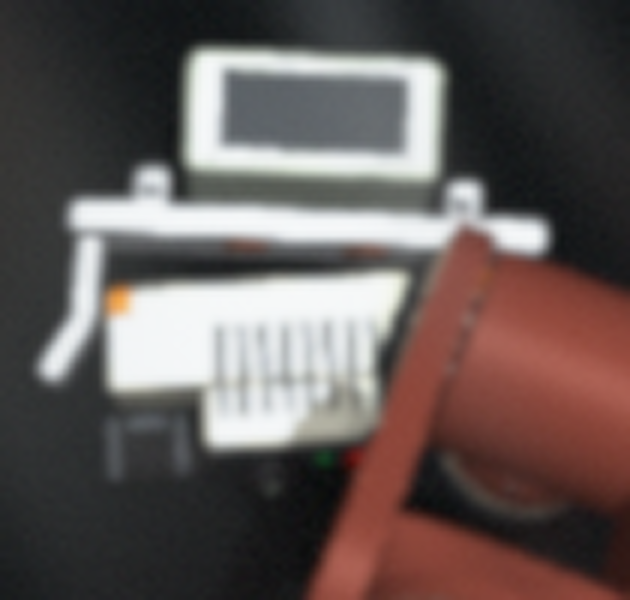

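```bash
python3 - <<'E'
from h import *
L=onz("top",T6(119,300),.062)[0]; pose(L,[.5771,-.108])
E
```

```text
d 0.1778 yaw 0.0687 rel 0.1087 bay: FL [-35.4  97.4] FR [-14.8 -91.5] ctr [-69.9  -1.9]
left roller [0.4797 0.0546] tcp x contact 0.4697
right roller [ 0.4907 -0.105 ] tcp x contact 0.4807
```

>>> play_rows(commands=[{"dx":-3.2,"dy":0,"dz":-0.12,"rx":-0.001,"ry":0.003,"rz":0.003,"claw":1},{"dx":-3.8,"dy":-4,"dz":-0.12,"rx":-0.001,"ry":0.003,"rz":0.003,"claw":1},{"dx":-3.9,"dy":-9,"dz":-0.12,"rx":-0.001,"ry":0.003,"rz":0.003,"claw":1},{"dx":-3.9,"dy":-13.5,"dz":-0.12,"rx":-0.001,"ry":0.003,"rz":0.003,"claw":1},{"dx":-3.7,"dy":-15.9,"dz":-0.12,"rx":-0.001,"ry":0.003,"rz":0.003,"claw":1}])

```text
time: 19.45
tool_pos: [0.4493, 0.0578, -0.015]
tool_rot: [-0.001, 1.0, -0.016, 0.0]
contact_force: [0.6, -0.9, 0.2]
gripper_width: 0.001
```

```bash
python3 - <<'E'
from h import *
go([.47,.055,-.015],-.035)
E
```

```text
t 19.45 pos [ 0.4493  0.0578 -0.015 ] F [ 0.6  -0.93  0.17] shift cm [2.08 0.21 0.  ] rot [-0.0014 -0.0001  0.0036]
```

>>> play_rows(commands=[{"dx":1.0,"dy":0.2,"dz":0,"rx":-0.001,"ry":0,"rz":0.0035,"claw":1},{"dx":1.7,"dy":0.25,"dz":0,"rx":-0.001,"ry":0,"rz":0.0035,"claw":1},{"dx":2.0,"dy":0.2,"dz":-0.03,"rx":-0.001,"ry":0.002,"rz":0.0035,"claw":1},{"dx":2.3,"dy":0.15,"dz":-0.06,"rx":-0.001,"ry":0.003,"rz":0.0035,"claw":1},{"dx":2.6,"dy":0.05,"dz":-0.1,"rx":-0.001,"ry":0.005,"rz":0.0035,"claw":1}])

```text
time: 19.95
tool_pos: [0.4719, 0.0555, -0.0158]
tool_rot: [0.0, 1.0, -0.018, -0.002]
contact_force: [-7.5, -1.2, 0.4]
gripper_width: 0.001
```

```bash
python3 - <<'E'
from h import *
go([.49,.061,-.015],-.035)
E
```

```text
t 19.95 pos [ 0.4719  0.0555 -0.0158] F [-7.54 -1.23  0.38] shift cm [ 1.79 -0.62 -0.08] rot [ 0.0003  0.0034 -0.0012]
```

>>> play_rows(commands=[{"dx":0.6,"dy":-0.15,"dz":-0.12,"rx":0,"ry":0.007,"rz":-0.001,"claw":1},{"dx":0.9,"dy":-0.25,"dz":-0.15,"rx":0,"ry":0.008,"rz":-0.001,"claw":1},{"dx":1.2,"dy":-0.34,"dz":-0.15,"rx":0,"ry":0.009,"rz":-0.001,"claw":1},{"dx":1.5,"dy":-0.42,"dz":-0.15,"rx":0,"ry":0.009,"rz":-0.001,"claw":1},{"dx":1.8,"dy":-0.5,"dz":-0.15,"rx":0,"ry":0.009,"rz":-0.001,"claw":1}])

```text
time: 20.45
tool_pos: [0.4855, 0.0593, -0.0168]
tool_rot: [-0.0, 1.0, -0.018, -0.002]
contact_force: [-8.2, 1.5, -0.4]
gripper_width: -0.003
```

```bash
python3 - <<'E'
from h import *
go([.49,.061,-.015],-.035)
m=marks("s24")
for r in m: print(np.round(r[0],2),round(r[1]),r[2].round(4))
if len(m)>1:
    a=sorted([m[0][2],m[1][2]],key=lambda p:-p[1]);pose(*a)
E
```

```text
t 20.45 pos [ 0.4855  0.0593 -0.0168] F [-8.23  1.5  -0.4 ] shift cm [ 0.44 -0.19 -0.18] rot [-0.0001  0.005  -0.0018]
[257.73 177.03] 474 [0.5808 0.0653 0.062 ]
[281.13 216.18] 391 [ 0.5746 -0.1125  0.062 ]
d 0.178 yaw -0.0349 rel 0.0051 bay: FL [-18.7  93.5] FR [-17.8 -96.5] ctr [-63.2  -1.7]
left roller [0.4946 0.0593] tcp x contact 0.4846
right roller [ 0.489  -0.1006] tcp x contact 0.479
```

View pics/s24.png

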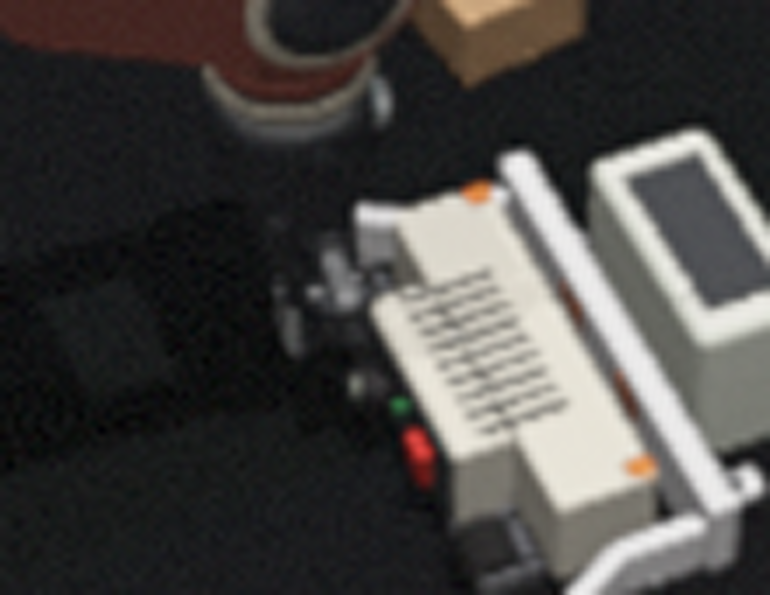

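>>> play_rows(commands=[{"dx":0.6,"dy":-0.2,"dz":-0.18,"rx":0,"ry":0.007,"rz":-0.002,"claw":1},{"dx":0.9,"dy":-0.28,"dz":-0.2,"rx":0,"ry":0.008,"rz":-0.002,"claw":1},{"dx":1.15,"dy":-0.36,"dz":-0.2,"rx":0,"ry":0.009,"rz":-0.002,"claw":1}])

```text
time: 20.8
tool_pos: [0.4935, 0.0617, -0.0171]
tool_rot: [-0.0, 1.0, -0.018, -0.002]
contact_force: [-8.8, 0.6, -0.0]
gripper_width: 0.001
```

```bash
python3 - <<'E'
from h import *
go([.46,.06,-.015],-.035)
go([.46,-.1,-.015],-.035)
E
```

```text
t 20.8 pos [ 0.4935  0.0617 -0.0171] F [-8.84  0.64 -0.05] shift cm [-3.34  0.29 -0.19] rot [-0.0001  0.005  -0.0017]
t 20.8 pos [ 0.4935  0.0617 -0.0171] F [-8.84  0.64 -0.05] shift cm [-2.76 16.28 -0.2 ] rot [-0.0001  0.005  -0.0017]
```

>>> play_rows(commands=[{"dx":-3.2,"dy":0,"dz":-0.19,"rx":0,"ry":0.005,"rz":-0.002,"claw":1},{"dx":-3.4,"dy":4,"dz":-0.19,"rx":0,"ry":0.005,"rz":-0.002,"claw":1},{"dx":-3.2,"dy":9,"dz":-0.19,"rx":0,"ry":0.005,"rz":-0.002,"claw":1},{"dx":-3.0,"dy":13.5,"dz":-0.19,"rx":0,"ry":0.005,"rz":-0.002,"claw":1},{"dx":-2.7,"dy":16,"dz":-0.19,"rx":0,"ry":0.005,"rz":-0.002,"claw":1}])

```text
time: 21.3
tool_pos: [0.4607, -0.101, -0.0146]
tool_rot: [0.001, 1.0, -0.019, 0.001]
contact_force: [0.9, 0.2, 0.2]
gripper_width: 0.0
```

```bash
python3 - <<'E'
from h import *
go([.4776,-.099,-.015],-.035)
E
```

```text
t 21.3 pos [ 0.4607 -0.101  -0.0146] F [0.92 0.25 0.23] shift cm [ 1.68 -0.27  0.04] rot [ 0.0011 -0.0015 -0.0036]
```

>>> play_rows(commands=[{"dx":0.8,"dy":-0.25,"dz":0.05,"rx":0.001,"ry":-0.001,"rz":-0.003,"claw":1},{"dx":1.3,"dy":-0.25,"dz":0.05,"rx":0.001,"ry":-0.001,"rz":-0.003,"claw":1},{"dx":1.6,"dy":-0.25,"dz":0,"rx":0.001,"ry":0,"rz":-0.003,"claw":1},{"dx":1.9,"dy":-0.18,"dz":-0.05,"rx":0.001,"ry":0.002,"rz":-0.003,"claw":1},{"dx":2.2,"dy":-0.1,"dz":-0.1,"rx":0.001,"ry":0.004,"rz":-0.003,"claw":1}])

```text
time: 21.8
tool_pos: [0.479, -0.0993, -0.0156]
tool_rot: [-0.0, 1.0, -0.017, -0.002]
contact_force: [-8.2, -1.6, 0.1]
gripper_width: 0.004
```

```bash
python3 - <<'E'
from h import *
go([.494,-.104,-.015],-.035)
E
```

```text
t 21.8 pos [ 0.479  -0.0993 -0.0156] F [-8.24 -1.63  0.07] shift cm [ 1.52  0.42 -0.06] rot [-0.0008  0.0038  0.0018]
```

>>> play_rows(commands=[{"dx":0.6,"dy":0.15,"dz":-0.1,"rx":-0.001,"ry":0.007,"rz":0.002,"claw":1},{"dx":0.9,"dy":0.23,"dz":-0.15,"rx":-0.001,"ry":0.008,"rz":0.002,"claw":1},{"dx":1.2,"dy":0.31,"dz":-0.15,"rx":-0.001,"ry":0.009,"rz":0.002,"claw":1},{"dx":1.5,"dy":0.4,"dz":-0.15,"rx":-0.001,"ry":0.009,"rz":0.002,"claw":1},{"dx":1.8,"dy":0.48,"dz":-0.15,"rx":-0.001,"ry":0.009,"rz":0.002,"claw":1}])

```text
time: 22.3
tool_pos: [0.4927, -0.1027, -0.0165]
tool_rot: [-0.001, 1.0, -0.016, -0.002]
contact_force: [-7.8, -1.7, 0.2]
gripper_width: -0.002
```

```bash
python3 - <<'E'
from h import *
go([.46,-.104,-.015],-.035)
go([.46,.058,-.015],-.035)
m=marks("s25")
for r in m: print(np.round(r[0],2),round(r[1]),r[2].round(4))
im=crop("top",215,125,105,100,6,"pics/t25.png")
E
```

```text
t 22.3 pos [ 0.4927 -0.1027 -0.0165] F [-7.83 -1.66  0.17] shift cm [-3.26  0.23 -0.13] rot [-0.0013  0.0047  0.0023]
t 22.3 pos [ 0.4927 -0.1027 -0.0165] F [-7.83 -1.66  0.17] shift cm [ -3.79 -15.96  -0.11] rot [-0.0013  0.0047  0.0023]
[284.24 214.11] 314 [ 0.587  -0.1097  0.062 ]
```

View pics/t25.png

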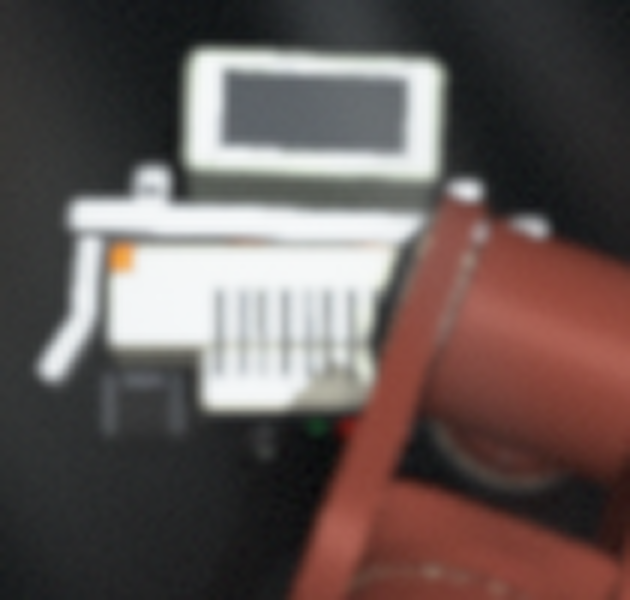

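View pics/s25.png

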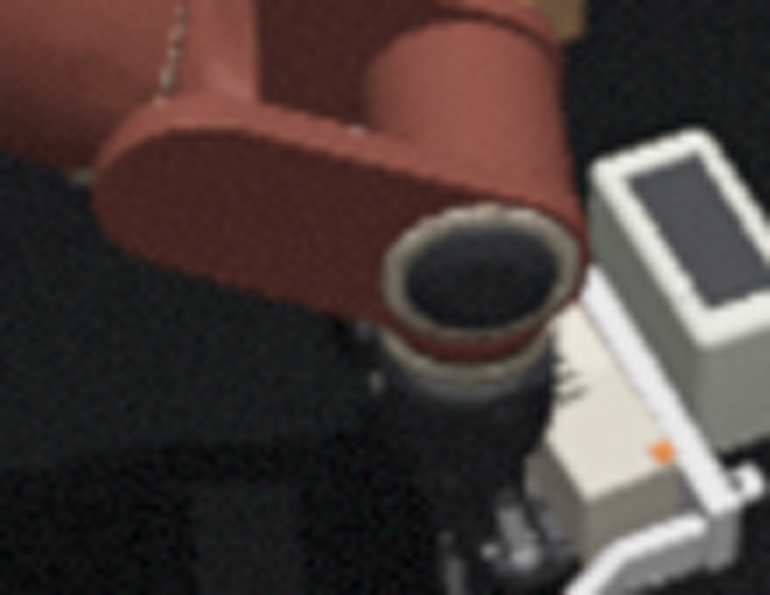

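>>> play_rows(commands=[{"dx":-3.2,"dy":0,"dz":-0.12,"rx":-0.001,"ry":0.004,"rz":0.002,"claw":1},{"dx":-3.6,"dy":-4,"dz":-0.12,"rx":-0.001,"ry":0.004,"rz":0.002,"claw":1},{"dx":-3.9,"dy":-9,"dz":-0.12,"rx":-0.001,"ry":0.004,"rz":0.002,"claw":1},{"dx":-3.8,"dy":-13.5,"dz":-0.12,"rx":-0.001,"ry":0.004,"rz":0.002,"claw":1},{"dx":-3.6,"dy":-15.9,"dz":-0.12,"rx":-0.001,"ry":0.004,"rz":0.002,"claw":1}])

```text
time: 22.9
tool_pos: [0.4617, 0.061, -0.0148]
tool_rot: [-0.0, 1.0, -0.015, 0.0]
contact_force: [0.4, -0.5, -0.4]
gripper_width: -0.002
```

```bash
python3 - <<'E'
from h import *
L=onz("top",T6(122,258),.062)[0]; pose(L,[.587,-.1097])
go([.48,.058,-.015],-.035)
E
```

```text
d 0.178 yaw 0.0078 rel 0.0478 bay: FL [-14.3  96.9] FR [ -5.2 -92.9] ctr [-54.7  -0.2]
left roller [0.4997 0.0586] tcp x contact 0.4897
right roller [ 0.5009 -0.1013] tcp x contact 0.4909
t 22.9 pos [ 0.4617  0.061  -0.0148] F [ 0.43 -0.46 -0.38] shift cm [1.84 0.24 0.02] rot [-0.001  -0.0007  0.0042]
```

>>> play_rows(commands=[{"dx":1.2,"dy":0.2,"dz":0.02,"rx":-0.001,"ry":0,"rz":0.004,"claw":1},{"dx":2.2,"dy":0.25,"dz":0.02,"rx":-0.001,"ry":0,"rz":0.004,"claw":1},{"dx":2.6,"dy":0.25,"dz":0,"rx":-0.001,"ry":0,"rz":0.004,"claw":1},{"dx":2.9,"dy":0.2,"dz":-0.04,"rx":-0.001,"ry":0.002,"rz":0.004,"claw":1},{"dx":3.2,"dy":0.15,"dz":-0.08,"rx":-0.001,"ry":0.004,"rz":0.004,"claw":1}])

```text
time: 23.4
tool_pos: [0.4917, 0.0573, -0.015]
tool_rot: [0.001, 1.0, -0.018, -0.0]
contact_force: [-6.5, -3.1, 1.5]
gripper_width: 0.001
```

```bash
python3 - <<'E'
from h import *
go([.50,.062,-.015],-.035)
E
```

```text
t 23.4 pos [ 0.4917  0.0573 -0.015 ] F [-6.53 -3.08  1.49] shift cm [ 0.81 -0.5  -0.01] rot [ 0.0013  0.0008 -0.0009]
```

>>> play_rows(commands=[{"dx":0.5,"dy":-0.15,"dz":-0.08,"rx":0,"ry":0.005,"rz":-0.001,"claw":1},{"dx":0.75,"dy":-0.22,"dz":-0.12,"rx":0,"ry":0.006,"rz":-0.001,"claw":1},{"dx":1.0,"dy":-0.3,"dz":-0.15,"rx":0,"ry":0.007,"rz":-0.001,"claw":1},{"dx":1.2,"dy":-0.36,"dz":-0.15,"rx":0,"ry":0.008,"rz":-0.001,"claw":1}])

```text
time: 23.8
tool_pos: [0.4996, 0.0599, -0.0158]
tool_rot: [0.001, 1.0, -0.018, -0.001]
contact_force: [-8.7, -0.1, 0.1]
gripper_width: 0.0
```

```bash
python3 - <<'E'
from h import *
go([.503,.062,-.015],-.035)
m=marks("s26")
for r in m: print(np.round(r[0],2),round(r[1]),r[2].round(4))
if len(m)>1:
    a=sorted([m[0][2],m[1][2]],key=lambda p:-p[1]);pose(*a)
E
```

```text
t 23.8 pos [ 0.4996  0.0599 -0.0158] F [-8.67 -0.11  0.1 ] shift cm [ 0.33 -0.22 -0.08] rot [ 0.0014  0.0025 -0.0012]
[284.11 214.7 ] 288 [ 0.5856 -0.1116  0.062 ]
[261.33 175.64] 266 [0.5942 0.0656 0.062 ]
d 0.1774 yaw -0.0487 rel -0.0087 bay: FL [-5.3 94.6] FR [ -6.9 -95.4] ctr [-51.1  -0. ]
left roller [0.5079 0.0611] tcp x contact 0.4979
right roller [ 0.5001 -0.0987] tcp x contact 0.4901
```

View pics/s26.png

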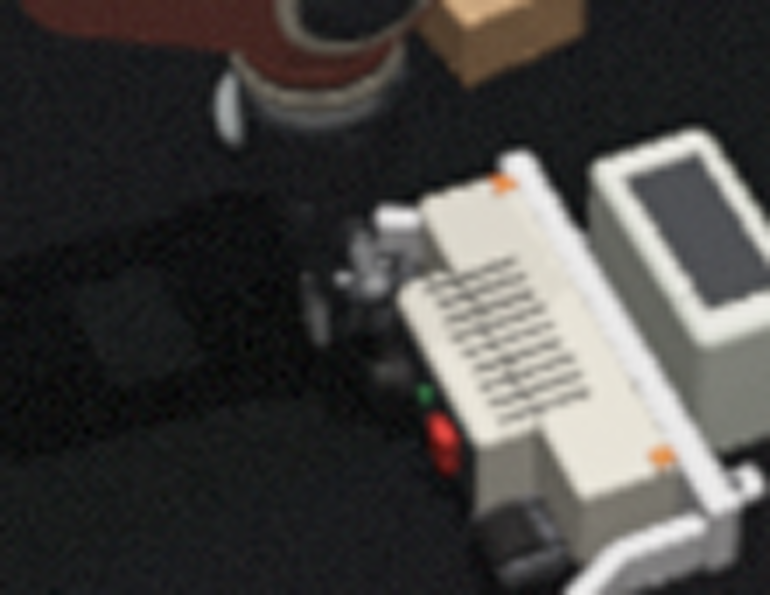

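>>> play_rows(commands=[{"dx":0.4,"dy":-0.12,"dz":-0.1,"rx":0.001,"ry":0.006,"rz":-0.001,"claw":1},{"dx":0.55,"dy":-0.16,"dz":-0.12,"rx":0.001,"ry":0.007,"rz":-0.001,"claw":1},{"dx":0.7,"dy":-0.2,"dz":-0.13,"rx":0.001,"ry":0.007,"rz":-0.001,"claw":1}])

```text
time: 24.15
tool_pos: [0.5026, 0.0611, -0.0169]
tool_rot: [0.0, 1.0, -0.018, -0.002]
contact_force: [-7.3, -0.8, 0.1]
gripper_width: 0.003
```

```bash
python3 -c "
from h import *
go([.503,.062,-.015],-.035)"
```

```text
t 24.15 pos [ 0.5026  0.0611 -0.0169] F [-7.28 -0.84  0.07] shift cm [ 0.04 -0.09 -0.19] rot [ 0.0006  0.0048 -0.0014]
```

>>> play_rows(commands=[{"dx":0.35,"dy":-0.1,"dz":-0.18,"rx":0.001,"ry":0.008,"rz":-0.001,"claw":1},{"dx":0.5,"dy":-0.14,"dz":-0.18,"rx":0.001,"ry":0.008,"rz":-0.001,"claw":1}])

```text
time: 24.35
tool_pos: [0.503, 0.0612, -0.0174]
tool_rot: [0.0, 1.0, -0.018, -0.004]
contact_force: [-11.0, -3.1, 0.4]
gripper_width: -0.003
```

>>> play_rows(commands=[{"dx":0.4,"dy":-0.1,"dz":-0.1,"rx":0.001,"ry":0.006,"rz":-0.001,"claw":1},{"dx":0.5,"dy":-0.14,"dz":-0.1,"rx":0.001,"ry":0.006,"rz":-0.001,"claw":1}])

```text
time: 24.55
tool_pos: [0.5028, 0.0613, -0.0191]
tool_rot: [0.001, 1.0, -0.018, -0.007]
contact_force: [-11.8, -3.8, 0.3]
gripper_width: 0.0
```

```bash
python3 -c "
from h import *
go([.503,.062,-.015],-.035)"
```

```text
t 24.55 pos [ 0.5028  0.0613 -0.0191] F [-11.75  -3.83   0.35] shift cm [ 0.02 -0.07 -0.41] rot [ 0.0016  0.013  -0.0015]
```

The left corner has met the bar: force is up to 12 N with no further motion. Switching to the right roller.

>>> play_rows(commands=[{"dx":-2.8,"dy":0,"dz":-0.4,"rx":0,"ry":0.013,"rz":-0.0015,"claw":1},{"dx":-3.3,"dy":4,"dz":-0.4,"rx":0,"ry":0.013,"rz":-0.0015,"claw":1},{"dx":-3.2,"dy":9,"dz":-0.4,"rx":0,"ry":0.013,"rz":-0.0015,"claw":1},{"dx":-3.0,"dy":13.5,"dz":-0.4,"rx":0,"ry":0.013,"rz":-0.0015,"claw":1},{"dx":-2.7,"dy":15.9,"dz":-0.4,"rx":0,"ry":0.013,"rz":-0.0015,"claw":1}])

```text
time: 25.05
tool_pos: [0.47, -0.1001, -0.0141]
tool_rot: [0.001, 1.0, -0.019, 0.001]
contact_force: [0.1, 0.3, 0.1]
gripper_width: -0.003
```

```bash
python3 -c "
from h import *
go([.489,-.0985,-.015],-.035)"
```

```text
t 25.05 pos [ 0.47   -0.1001 -0.0141] F [0.06 0.34 0.09] shift cm [ 1.89 -0.23  0.09] rot [ 0.0025 -0.0015 -0.0035]
```

>>> play_rows(commands=[{"dx":1.0,"dy":-0.2,"dz":0.08,"rx":0.002,"ry":-0.001,"rz":-0.003,"claw":1},{"dx":1.6,"dy":-0.2,"dz":0.08,"rx":0.002,"ry":-0.001,"rz":-0.003,"claw":1},{"dx":1.9,"dy":-0.2,"dz":0.03,"rx":0.002,"ry":0,"rz":-0.003,"claw":1},{"dx":2.15,"dy":-0.15,"dz":0,"rx":0.002,"ry":0.002,"rz":-0.003,"claw":1},{"dx":2.4,"dy":-0.1,"dz":-0.05,"rx":0.002,"ry":0.004,"rz":-0.003,"claw":1}])

```text
time: 25.55
tool_pos: [0.4912, -0.0984, -0.015]
tool_rot: [-0.0, 1.0, -0.017, -0.001]
contact_force: [-8.2, -0.1, 0.1]
gripper_width: 0.004
```

```bash
python3 -c "
from h import *
go([.497,-.1,-.015],-.035)"
```

```text
t 25.55 pos [ 0.4912 -0.0984 -0.015 ] F [-8.2  -0.07  0.11] shift cm [ 0.59  0.14 -0.01] rot [-0.0008  0.0016  0.0014]
```

>>> play_rows(commands=[{"dx":0.45,"dy":0.1,"dz":-0.06,"rx":-0.001,"ry":0.005,"rz":0.001,"claw":1},{"dx":0.6,"dy":0.15,"dz":-0.1,"rx":-0.001,"ry":0.006,"rz":0.001,"claw":1},{"dx":0.75,"dy":0.18,"dz":-0.12,"rx":-0.001,"ry":0.007,"rz":0.001,"claw":1}])

```text
time: 25.85
tool_pos: [0.4944, -0.0991, -0.0162]
tool_rot: [-0.0, 1.0, -0.016, -0.002]
contact_force: [-8.0, -2.5, -0.1]
gripper_width: 0.004
```

```bash
python3 -c "
from h import *
go([.497,-.1,-.015],-.035)"
```

```text
t 25.85 pos [ 0.4944 -0.0991 -0.0162] F [-7.99 -2.46 -0.11] shift cm [ 0.26  0.08 -0.12] rot [-0.0005  0.0043  0.0027]
```

>>> play_rows(commands=[{"dx":0.4,"dy":0.1,"dz":-0.13,"rx":0,"ry":0.007,"rz":0.002,"claw":1},{"dx":0.5,"dy":0.13,"dz":-0.15,"rx":0,"ry":0.008,"rz":0.002,"claw":1},{"dx":0.6,"dy":0.15,"dz":-0.15,"rx":0,"ry":0.008,"rz":0.002,"claw":1}])

```text
time: 26.15
tool_pos: [0.496, -0.0995, -0.017]
tool_rot: [-0.001, 1.0, -0.016, -0.003]
contact_force: [-9.3, -2.3, -0.4]
gripper_width: 0.0
```

```bash
python3 -c "
from h import *
go([.497,-.1,-.015],-.035)"
```

```text
t 26.15 pos [ 0.496  -0.0995 -0.017 ] F [-9.32 -2.27 -0.39] shift cm [ 0.1   0.05 -0.2 ] rot [-0.0011  0.006   0.0027]
```

>>> play_rows(commands=[{"dx":0.4,"dy":0.08,"dz":-0.2,"rx":0,"ry":0.009,"rz":0.002,"claw":1},{"dx":0.5,"dy":0.1,"dz":-0.2,"rx":0,"ry":0.009,"rz":0.002,"claw":1}])

```text
time: 26.35
tool_pos: [0.4966, -0.0995, -0.0172]
tool_rot: [-0.001, 1.0, -0.016, -0.003]
contact_force: [-8.9, -3.1, 0.0]
gripper_width: 0.0
```

```bash
python3 -c "
from h import *
go([.497,-.1,-.015],-.035)"
```

```text
t 26.35 pos [ 0.4966 -0.0995 -0.0172] F [-8.88 -3.14  0.04] shift cm [ 0.04  0.05 -0.22] rot [-0.0012  0.0069  0.0029]
```

>>> play_rows(commands=[{"dx":0.45,"dy":0.05,"dz":-0.22,"rx":0,"ry":0.01,"rz":0.002,"claw":1},{"dx":0.6,"dy":0.05,"dz":-0.22,"rx":0,"ry":0.01,"rz":0.002,"claw":1},{"dx":0.65,"dy":0.05,"dz":-0.22,"rx":0,"ry":0.01,"rz":0.002,"claw":1}])

```text
time: 26.65
tool_pos: [0.4973, -0.0996, -0.0179]
tool_rot: [-0.0, 1.0, -0.016, -0.005]
contact_force: [-14.2, -5.9, -0.4]
gripper_width: -0.004
```

```bash
python3 - <<'E'
from h import *
go([.497,-.1,-.015],-.035)
crop("top",215,125,105,100,6,"pics/t27.png")
E
```

```text
t 26.65 pos [ 0.4973 -0.0996 -0.0179] F [-14.21  -5.87  -0.39] shift cm [-0.03  0.05 -0.29] rot [-0.0004  0.0102  0.0035]
```

View pics/t27.png

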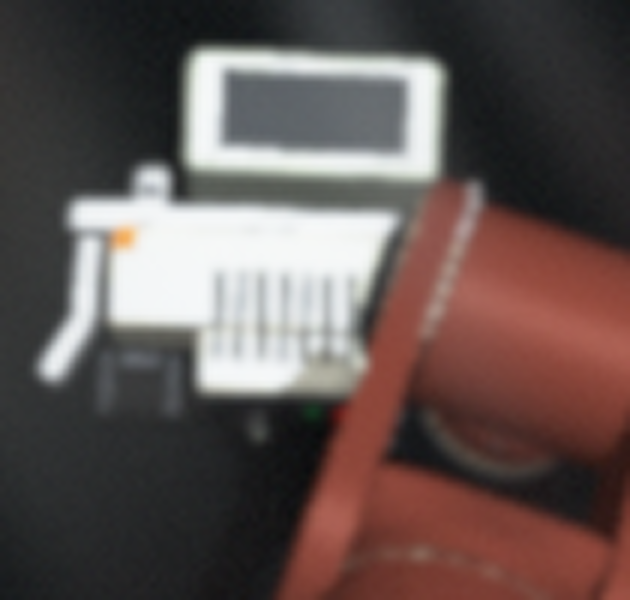

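>>> play_rows(commands=[{"dx":-3.0,"dy":0,"dz":-0.29,"rx":0,"ry":0.01,"rz":0.003,"claw":1},{"dx":-3.4,"dy":-4,"dz":-0.29,"rx":0,"ry":0.01,"rz":0.003,"claw":1},{"dx":-3.6,"dy":-9,"dz":-0.29,"rx":0,"ry":0.01,"rz":0.003,"claw":1},{"dx":-3.5,"dy":-13.5,"dz":-0.29,"rx":0,"ry":0.01,"rz":0.003,"claw":1},{"dx":-3.2,"dy":-16,"dz":-0.29,"rx":0,"ry":0.01,"rz":0.003,"claw":1}])

```text
time: 27.2
tool_pos: [0.4697, 0.0649, -0.0146]
tool_rot: [-0.001, 1.0, -0.016, 0.0]
contact_force: [-0.1, -0.2, 0.2]
gripper_width: -0.0
```

```bash
python3 -c "
from h import *
go([.499,.0605,-.015],-.035)"
```

```text
t 27.2 pos [ 0.4697  0.0649 -0.0146] F [-0.06 -0.17  0.18] shift cm [2.94 0.35 0.04] rot [-0.0013 -0.0003  0.0037]
```

>>> play_rows(commands=[{"dx":1.2,"dy":0.3,"dz":0.03,"rx":-0.001,"ry":0,"rz":0.0035,"claw":1},{"dx":2.2,"dy":0.35,"dz":0.03,"rx":-0.001,"ry":0,"rz":0.0035,"claw":1},{"dx":2.7,"dy":0.35,"dz":0.02,"rx":-0.001,"ry":0,"rz":0.0035,"claw":1},{"dx":2.95,"dy":0.35,"dz":0,"rx":-0.001,"ry":0.001,"rz":0.0035,"claw":1},{"dx":3.2,"dy":0.32,"dz":-0.03,"rx":-0.001,"ry":0.003,"rz":0.0035,"claw":1}])

```text
time: 27.7
tool_pos: [0.5016, 0.0598, -0.0145]
tool_rot: [-0.0, 1.0, -0.018, 0.001]
contact_force: [-1.7, -0.7, 0.7]
gripper_width: -0.003
```

```bash
python3 -c "
from h import *
go([.502,.0615,-.015],-.035)"
```

```text
t 27.7 pos [ 0.5016  0.0598 -0.0145] F [-1.72 -0.7   0.65] shift cm [ 0.03 -0.17  0.05] rot [-0.0001 -0.0025 -0.0013]
```

>>> play_rows(commands=[{"dx":0.2,"dy":-0.05,"dz":0.03,"rx":0,"ry":0,"rz":-0.001,"claw":1},{"dx":0.35,"dy":-0.08,"dz":0,"rx":0,"ry":0.001,"rz":-0.001,"claw":1},{"dx":0.5,"dy":-0.1,"dz":0,"rx":0,"ry":0.002,"rz":-0.001,"claw":1}])

```text
time: 28.0
tool_pos: [0.503, 0.06, -0.0164]
tool_rot: [0.0, 1.0, -0.018, -0.002]
contact_force: [-8.2, -1.5, 0.4]
gripper_width: 0.002
```

```bash
python3 -c "
from h import *
go([.502,.0615,-.015],-.035)"
```

```text
t 28.0 pos [ 0.503   0.06   -0.0164] F [-8.22 -1.5   0.44] shift cm [-0.1  -0.14 -0.14] rot [ 0.0007  0.0038 -0.0007]
```

>>> play_rows(commands=[{"dx":0.4,"dy":-0.08,"dz":-0.15,"rx":0.001,"ry":0.006,"rz":-0.001,"claw":1},{"dx":0.55,"dy":-0.1,"dz":-0.15,"rx":0.001,"ry":0.007,"rz":-0.001,"claw":1},{"dx":0.65,"dy":-0.1,"dz":-0.15,"rx":0.001,"ry":0.007,"rz":-0.001,"claw":1}])

```text
time: 28.3
tool_pos: [0.5035, 0.0602, -0.0179]
tool_rot: [0.0, 1.0, -0.017, -0.005]
contact_force: [-12.3, -2.6, 0.5]
gripper_width: -0.001
```

```bash
python3 - <<'E'
from h import *
go([.502,.0615,-.015],-.035)
m=marks("s28")
for r in m: print(np.round(r[0],2),round(r[1]),r[2].round(4))
if len(m)>1:
    a=sorted([m[0][2],m[1][2]],key=lambda p:-p[1]);pose(*a)
E
```

```text
t 28.3 pos [ 0.5035  0.0602 -0.0179] F [-12.29  -2.58   0.47] shift cm [-0.16 -0.13 -0.29] rot [0.0011 0.01   0.0002]
[285.42 213.87] 276 [ 0.5907 -0.1105  0.062 ]
[262.22 175.3 ] 229 [0.5975 0.0657 0.062 ]
d 0.1762 yaw -0.0385 rel 0.0015 bay: FL [-2.1 95.4] FR [ -1.8 -94.6] ctr [-46.9   0.3]
left roller [0.5112 0.0608] tcp x contact 0.5012
right roller [ 0.5051 -0.099 ] tcp x contact 0.4951
```

View pics/s28.png

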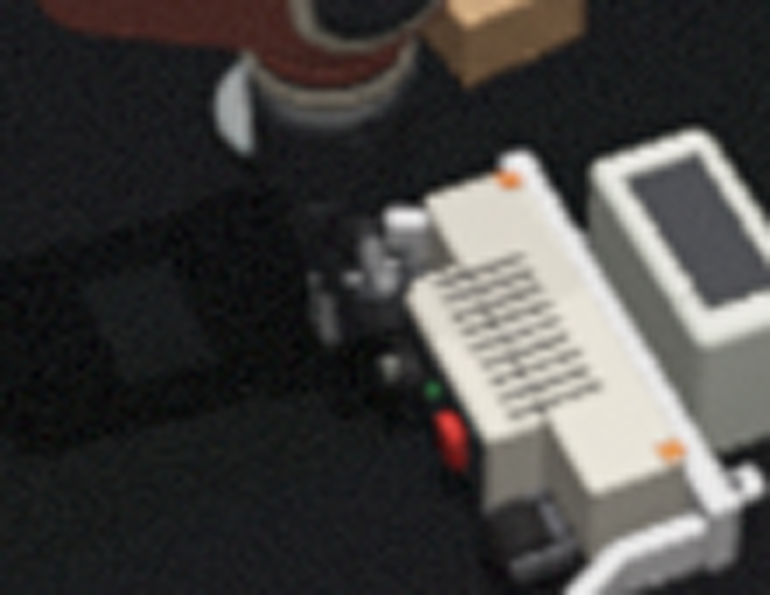

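>>> play_rows(commands=[{"dx":0.6,"dy":-0.1,"dz":-0.29,"rx":0.001,"ry":0.013,"rz":0,"claw":1},{"dx":0.7,"dy":-0.12,"dz":-0.29,"rx":0.001,"ry":0.014,"rz":0,"claw":1},{"dx":0.78,"dy":-0.12,"dz":-0.29,"rx":0.001,"ry":0.014,"rz":0,"claw":1}])

```text
time: 28.65
tool_pos: [0.5037, 0.0602, -0.0189]
tool_rot: [0.001, 1.0, -0.017, -0.007]
contact_force: [-15.5, -2.6, 1.0]
gripper_width: 0.001
```

```bash
python3 -c "
from h import *
go([.502,.0615,-.015],-.035)"
```

```text
t 28.65 pos [ 0.5037  0.0602 -0.0189] F [-15.53  -2.63   0.99] shift cm [-0.18 -0.12 -0.39] rot [0.0023 0.013  0.0003]
```

>>> play_rows(commands=[{"dx":0.7,"dy":-0.12,"dz":-0.39,"rx":0.002,"ry":0.017,"rz":0,"claw":1},{"dx":0.8,"dy":-0.13,"dz":-0.39,"rx":0.002,"ry":0.017,"rz":0,"claw":1},{"dx":0.82,"dy":-0.13,"dz":-0.39,"rx":0.002,"ry":0.017,"rz":0,"claw":1}])

```text
time: 28.95
tool_pos: [0.5037, 0.0602, -0.0193]
tool_rot: [0.001, 1.0, -0.017, -0.007]
contact_force: [-14.0, -3.4, 0.3]
gripper_width: 0.003
```

```bash
python3 -c "
from h import *
go([.502,.0615,-.015],-.035)"
```

```text
t 28.95 pos [ 0.5037  0.0602 -0.0193] F [-13.95  -3.35   0.3 ] shift cm [-0.19 -0.12 -0.43] rot [0.0027 0.0142 0.0003]
```

>>> play_rows(commands=[{"dx":0.8,"dy":-0.12,"dz":-0.43,"rx":0.002,"ry":0.018,"rz":0,"claw":1},{"dx":0.9,"dy":-0.13,"dz":-0.43,"rx":0.002,"ry":0.018,"rz":0,"claw":1},{"dx":0.95,"dy":-0.13,"dz":-0.43,"rx":0.002,"ry":0.018,"rz":0,"claw":1},{"dx":0.95,"dy":-0.13,"dz":-0.43,"rx":0.002,"ry":0.018,"rz":0,"claw":1}])

```text
time: 29.35
tool_pos: [0.5038, 0.0601, -0.02]
tool_rot: [0.001, 1.0, -0.017, -0.009]
contact_force: [-17.1, -4.0, 1.4]
gripper_width: 0.001
```

```bash
python3 -c "
from h import *
go([.502,.0615,-.015],-.035)"
```

```text
t 29.35 pos [ 0.5038  0.0601 -0.02  ] F [-17.08  -4.03   1.39] shift cm [-0.19 -0.13 -0.49] rot [0.0033 0.0172 0.0005]
```

>>> play_rows(commands=[{"dx":0.95,"dy":-0.12,"dz":-0.49,"rx":0.003,"ry":0.021,"rz":0,"claw":1},{"dx":1.02,"dy":-0.12,"dz":-0.49,"rx":0.003,"ry":0.021,"rz":0,"claw":1},{"dx":1.05,"dy":-0.12,"dz":-0.49,"rx":0.003,"ry":0.021,"rz":0,"claw":1}])

```text
time: 29.65
tool_pos: [0.504, 0.0602, -0.0204]
tool_rot: [0.001, 1.0, -0.017, -0.01]
contact_force: [-20.0, -3.5, 1.0]
gripper_width: 0.001
```

```bash
python3 -c "
from h import *
go([.502,.0615,-.015],-.035)
go([.47,-.098,-.015],-.035)"
```

```text
t 29.65 pos [ 0.504   0.0602 -0.0204] F [-20.    -3.48   1.  ] shift cm [-0.21 -0.13 -0.54] rot [0.0026 0.0191 0.0006]
t 29.65 pos [ 0.504   0.0602 -0.0204] F [-20.    -3.48   1.  ] shift cm [-2.86 15.92 -0.44] rot [0.0026 0.0191 0.0006]
```

The left press reads 20 N, which is the limit (noise is about ±1 N). I'll back off and go to the right corner.

>>> play_rows(commands=[{"dx":-2.8,"dy":0,"dz":-0.5,"rx":0,"ry":0.019,"rz":0,"claw":1},{"dx":-3.3,"dy":4,"dz":-0.5,"rx":0,"ry":0.019,"rz":0,"claw":1},{"dx":-3.2,"dy":9,"dz":-0.5,"rx":0,"ry":0.019,"rz":0,"claw":1},{"dx":-3.0,"dy":13.5,"dz":-0.47,"rx":0,"ry":0.019,"rz":0,"claw":1},{"dx":-2.7,"dy":15.8,"dz":-0.45,"rx":0,"ry":0.019,"rz":0,"claw":1}])

```text
time: 30.15
tool_pos: [0.4719, -0.1, -0.0144]
tool_rot: [0.002, 1.0, -0.019, 0.001]
contact_force: [0.8, 0.3, 0.2]
gripper_width: -0.001
```

```bash
python3 -c "
from h import *
go([.4955,-.099,-.015],-.035)"
```

```text
t 30.15 pos [ 0.4719 -0.1    -0.0144] F [0.81 0.32 0.24] shift cm [ 2.36 -0.19  0.06] rot [ 0.0039 -0.002  -0.0022]
```

>>> play_rows(commands=[{"dx":1.2,"dy":-0.15,"dz":0.05,"rx":0.004,"ry":-0.002,"rz":-0.002,"claw":1},{"dx":1.9,"dy":-0.15,"dz":0.05,"rx":0.004,"ry":-0.002,"rz":-0.002,"claw":1},{"dx":2.2,"dy":-0.15,"dz":0.05,"rx":0.004,"ry":-0.001,"rz":-0.002,"claw":1},{"dx":2.4,"dy":-0.12,"dz":0.02,"rx":0.004,"ry":0,"rz":-0.002,"claw":1},{"dx":2.6,"dy":-0.1,"dz":0,"rx":0.004,"ry":0.002,"rz":-0.002,"claw":1}])

```text
time: 30.65
tool_pos: [0.4965, -0.0992, -0.015]
tool_rot: [-0.0, 1.0, -0.017, 0.0]
contact_force: [-6.1, -0.7, 1.0]
gripper_width: 0.002
```

```bash
python3 -c "
from h import *
go([.496,-.099,-.015],-.035)"
```

```text
t 30.65 pos [ 0.4965 -0.0992 -0.015 ] F [-6.05 -0.72  0.97] shift cm [-0.05 -0.02 -0.  ] rot [-0.0005 -0.0005  0.0011]
```

>>> play_rows(commands=[{"dx":0.35,"dy":0.05,"dz":-0.05,"rx":0,"ry":0.003,"rz":0.001,"claw":1},{"dx":0.5,"dy":0.05,"dz":-0.08,"rx":0,"ry":0.005,"rz":0.001,"claw":1},{"dx":0.65,"dy":0.05,"dz":-0.1,"rx":0,"ry":0.006,"rz":0.001,"claw":1}])

```text
time: 30.95
tool_pos: [0.4976, -0.0992, -0.0166]
tool_rot: [-0.0, 1.0, -0.017, -0.003]
contact_force: [-13.5, -3.8, -0.5]
gripper_width: 0.001
```

```bash
python3 -c "
from h import *
go([.496,-.099,-.015],-.035)"
```

```text
t 30.95 pos [ 0.4976 -0.0992 -0.0166] F [-13.46  -3.81  -0.53] shift cm [-0.16 -0.01 -0.16] rot [-0.0006  0.0057  0.0019]
```

>>> play_rows(commands=[{"dx":0.55,"dy":0.1,"dz":-0.16,"rx":0,"ry":0.009,"rz":0.001,"claw":1},{"dx":0.65,"dy":0.1,"dz":-0.18,"rx":0,"ry":0.01,"rz":0.001,"claw":1},{"dx":0.75,"dy":0.1,"dz":-0.18,"rx":0,"ry":0.01,"rz":0.001,"claw":1}])

```text
time: 31.25
tool_pos: [0.4977, -0.0992, -0.0184]
tool_rot: [-0.001, 1.0, -0.016, -0.006]
contact_force: [-15.7, -3.3, 0.7]
gripper_width: 0.006
```

```bash
python3 -c "
from h import *
go([.496,-.099,-.015],-.035)"
```

```text
t 31.25 pos [ 0.4977 -0.0992 -0.0184] F [-15.75  -3.34   0.7 ] shift cm [-0.17 -0.01 -0.34] rot [-0.0017  0.0122  0.0027]
```

>>> play_rows(commands=[{"dx":0.75,"dy":0.1,"dz":-0.34,"rx":-0.001,"ry":0.015,"rz":0.002,"claw":1},{"dx":0.82,"dy":0.1,"dz":-0.34,"rx":-0.001,"ry":0.015,"rz":0.002,"claw":1},{"dx":0.88,"dy":0.1,"dz":-0.34,"rx":-0.001,"ry":0.015,"rz":0.002,"claw":1}])

```text
time: 31.55
tool_pos: [0.4977, -0.0991, -0.0193]
tool_rot: [-0.001, 1.0, -0.016, -0.008]
contact_force: [-18.1, -4.5, 1.3]
gripper_width: -0.003
```

```bash
python3 - <<'E'
from h import *
go([.496,-.099,-.015],-.035)
E
```

```text
t 31.55 pos [ 0.4977 -0.0991 -0.0193] F [-18.14  -4.5    1.35] shift cm [-0.18 -0.01 -0.43] rot [-0.0019  0.0166  0.0026]
```

The right corner is pressed at about 18 N. I'll retreat clear and inspect.

>>> play_rows(commands=[{"dx":-3,"dy":0,"dz":-0.43,"rx":0,"ry":0.016,"rz":0.002,"claw":1},{"dx":-7,"dy":0,"dz":-0.43,"rx":0,"ry":0.016,"rz":0.002,"claw":1},{"dx":-7.5,"dy":3,"dz":-5,"rx":0,"ry":0.016,"rz":0.002,"claw":1},{"dx":-7.5,"dy":8,"dz":-10,"rx":0,"ry":0.016,"rz":0.002,"claw":1},{"dx":-7.5,"dy":13,"dz":-15,"rx":0,"ry":0.016,"rz":0.002,"claw":1}])

```text
time: 32.05
tool_pos: [0.4208, -0.1943, 0.0997]
tool_rot: [-0.001, 1.0, -0.016, -0.0]
contact_force: [1.9, -2.0, 0.6]
gripper_width: 0.0
```

>>> play_rows(commands=[{"dx":0,"dy":5,"dz":-3,"rx":0,"ry":0,"rz":0,"claw":1},{"dx":0,"dy":10,"dz":-3,"rx":0,"ry":0,"rz":0,"claw":1},{"dx":0,"dy":15,"dz":-3,"rx":0,"ry":0,"rz":0,"claw":1},{"dx":0,"dy":20,"dz":-3,"rx":0,"ry":0,"rz":0,"claw":1},{"dx":0,"dy":20,"dz":-3,"rx":0,"ry":0,"rz":0,"claw":1}])

```text
time: 32.55
tool_pos: [0.4139, -0.3985, 0.1295]
tool_rot: [0.0, 1.0, -0.018, 0.0]
contact_force: [-0.4, 1.4, -0.7]
gripper_width: 0.002
```

```bash
python3 - <<'E'
from h import *
go([.3,-.4,.2],-.035)
m=marks("s30")
for r in m: print(np.round(r[0],2),round(r[1]),r[2].round(4))
if len(m)>1:
    a=sorted([m[0][2],m[1][2]],key=lambda p:-p[1]);pose(*a)
im=crop("top",215,125,105,100,6,"pics/t30.png")
cv2.imwrite("pics/top_full.png",im)
b=im[...,0].astype(float);r=im[...,2].astype(float);hsv=cv2.cvtColor(im,cv2.COLOR_BGR2HSV)
w=np.clip(r-b-70,0,None)*((hsv[...,0]>6)&(hsv[...,0]<24));w[:150]=0;w[200:]=0
for sl in(slice(225,250),slice(285,305)):
    q=w[:,sl];ys,xs=np.nonzero(q);v=q[ys,xs];print(onz("top",[(xs*v).sum()/v.sum()+sl.start,(ys*v).sum()/v.sum()],.062))
E
```

```text
t 32.55 pos [ 0.4139 -0.3985  0.1295] F [-0.37  1.43 -0.69] shift cm [-11.37   0.57  -7.05] rot [ 0.0001 -0.0006 -0.0013]
[262.19 175.21] 206 [0.5976 0.066  0.062 ]
[[0.59698138 0.06775769 0.062     ]]
[[ 0.59016203 -0.10977391  0.062     ]]
```

View pics/s30.png

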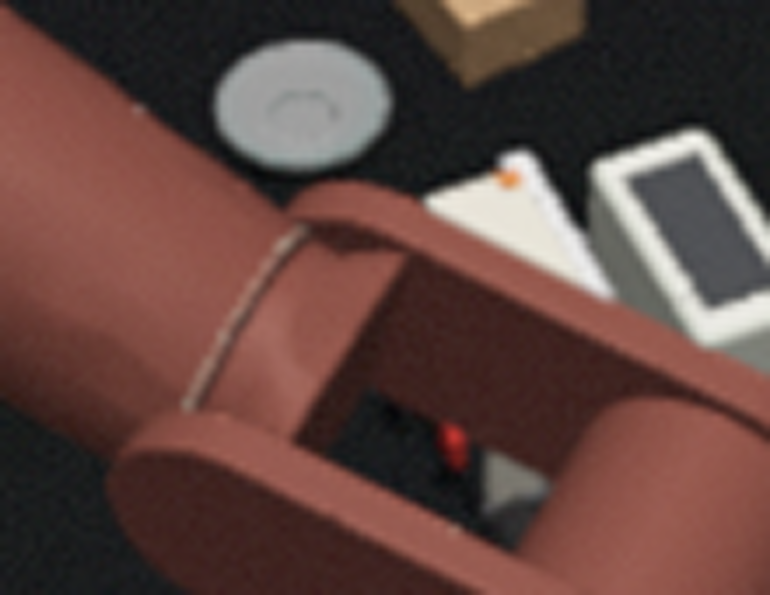

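View pics/t30.png

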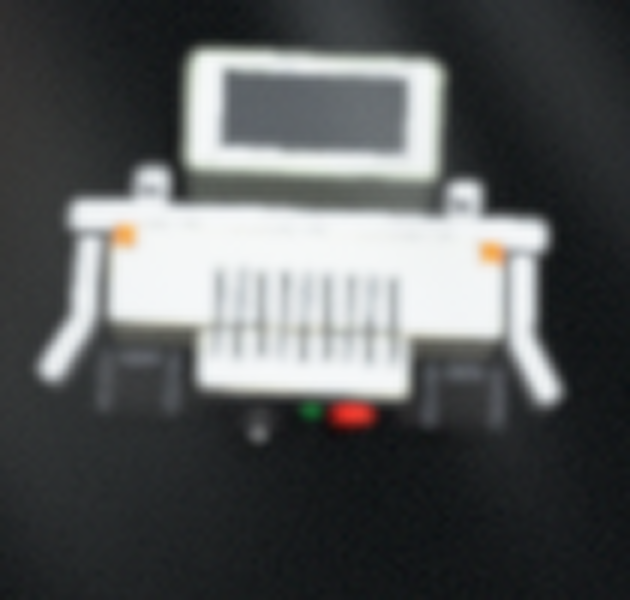

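View pics/top_full.png

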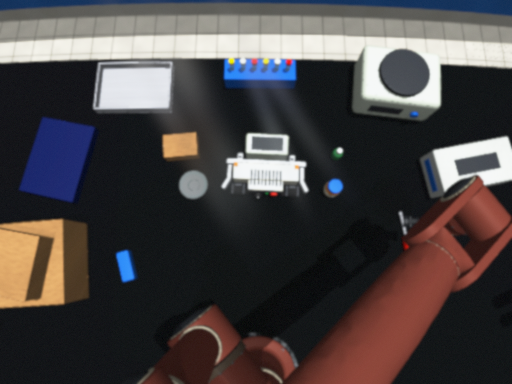

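```bash
python3 - <<'E'
from h import *
a=cv2.imread("pics/top0.png").astype(int);b=cv2.imread("pics/top_full.png").astype(int);d=np.abs(a-b).max(2)
for n,(x,y,r) in dict(dish=(193,185,18),jar=(334,187,14),vial=(338,153,9),carton=(180,146,22),slides=(125,266,20)).items():
    print(n,d[y-r:y+r,x-r:x+r].max())
from plant import ticket
print(ticket.job_done())
E
```

```text
dish 9
jar 8
vial 8
carton 8
slides 10
the job is handed in; nothing more can be done
None
```

The power supply is home: both far corners are flush against the stop bar and pressed firmly. I walked it in by pushing the left and right rollers in turn, at about 8–9 N while it moved. The job was handed in at about 33 s, with the arm clear of everything.

**Flush:** The last top view shows no visible gap at the bar. The line through the two orange marks is at −0.038 rad, and I measured the bar at −0.03 to −0.047 rad. The left corner did not move while I pressed the right.

**Press:** The last x-force readings were 20.0 N on the left and 18.1 N on the right. Counting sideways drag, the totals were about 20.3 N and 18.7 N, with sensor noise of about 1 N. The left press is therefore right at the 20 N limit and may have gone slightly over.

**Height error:** The reported tool height disagreed with the bench by about 28 mm.
- My first approach passed over the left roller without touching anything. The supply's marks stayed put.
- I found the true height by touching the bare bench with the closed fingertips at about 26 N. All pushes after that used the corrected height.

**Other things:** The dish, jar, vial, carton and slide box show no change between the first and last top views. The screwdriver was partly hidden by the arm in the last view. I never went near it at low height, so I believe it is undisturbed, but I could not check it the same way.

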